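# Fill the drying carrier with furniture feet and hang it up

## Task

Finish loading the drying carrier: stand one of the spare turned furniture feet from the bench, brass cap up, fully down in every empty pocket, leaving the feet that are already in it where they are. Then lift the full carrier level by its dowel and hang it on the stand's two prongs, the dowel lying in both hook seats and every foot still in its pocket; spares left over stay on the bench, and nothing else there is knocked over or pushed away.

Things in the scene. Friction and masses are not known exactly. Their poses are not given: they have to be found in the camera images.
- carrier: Loose plywood carrier, 0.42 kg +-20 %: deck 186 (x) x 198 (y) x 26 tall with six bored pockets 57 wide, 18 deep. Along its y axis runs a dowel handle 16 thick, axis 130 above the underside, between two end cheeks (12 thick, 44 wide in x, inner faces at y +-99; highest point 140; length 226). Origin: centre of the underside, z up. Starts on the bench, y roughly along world y; grip the dowel's middle
- pocket_1 (a point): Centre of the floor of pocket 1 of the carrier, at x -58, y -63, z 8 in the carrier's frame: where the origin of a seated foot comes to rest (play about 3)
- pocket_2 (a point): Centre of the floor of pocket 2 of the carrier, at x -58, y 0, z 8 in the carrier's frame: where the origin of a seated foot comes to rest (play about 3)
- pocket_3 (a point): Centre of the floor of pocket 3 of the carrier, at x -58, y 63, z 8 in the carrier's frame: where the origin of a seated foot comes to rest (play about 3)
- pocket_4 (a point): Centre of the floor of pocket 4 of the carrier, at x 58, y -63, z 8 in the carrier's frame: where the origin of a seated foot comes to rest (play about 3)
- pocket_5 (a point): Centre of the floor of pocket 5 of the carrier, at x 58, y 0, z 8 in the carrier's frame: where the origin of a seated foot comes to rest (play about 3)
- pocket_6 (a point): Centre of the floor of pocket 6 of the carrier, at x 58, y 63, z 8 in the carrier's frame: where the origin of a seated foot comes to rest (play about 3)
- loaded_1: Foot like the spares that stands in pocket 1 from the start; if absent, that pocket is empty
- loaded_2: Foot like the spares that stands in pocket 2 from the start; if absent, that pocket is empty
- loaded_3: Foot like the spares that stands in pocket 3 from the start; if absent, that pocket is empty
- loaded_4: Foot like the spares that stands in pocket 4 from the start; if absent, that pocket is empty
- loaded_5: Foot like the spares that stands in pocket 5 from the start; if absent, that pocket is empty
- loaded_6: Foot like the spares that stands in pocket 6 from the start; if absent, that pocket is empty
- spare_1: Spare, standing wide face down on the bench. Turned furniture foot, round, 76 tall, 60 g: wide wooden mounting face 50 across at the bottom (collar 13 high), tapering to 31 at 50 up, then a straight brass cap 31 across from 50 to 76 (grip the cap). Origin at the centre of the wide face, z along it to the cap
- spare_2: Spare, standing wide face down on the bench, the same as spare_1
- spare_3: Spare, standing wide face down on the bench, the same as spare_1
- spare_4: Spare, standing wide face down on the bench, the same as spare_1
- spare_5: Spare, standing wide face down on the bench, the same as spare_1
- spare_6: Spare, standing wide face down on the bench, the same as spare_1
- hook_prongs: Two fixed parallel round steel prongs 8 thick, at y +-32, reaching along -x from a post 25 thick at x 135 (its foot on a batten 57 high). Origin midway between their seats, on the seats' upper surface, 226 above the bench; z up. Each prong: level seat from x -12 to 12, rising 18 toward the post (x 28), and an upturned tip at x -29 with its top 19 above the seats. A dowel at rest has its axis 8 above
- carrier_dowel (a point): Middle of the dowel's axis. To hang the carrier bring it in along the prongs' +x with this point 29 to 36 above their seats' level (over the tips) and over their middle, so that they pass in the gaps between the columns of feet (pockets at y 0, +-63; tops of the feet 46 below this point), then lower. Hung, the carrier's underside is 122 below the seats
- bud_vase: bystander: turned brown wooden vase, 60 across, 116 tall, narrow neck, no brass; origin at the centre of its underside
- wax_tin: bystander: round tin, 67 across, 32 tall; origin at the centre of its underside

How it is judged:
By the outcome, as a careful person would: the job done as asked, in the order asked, and still so for the second after the job is handed in, with the robot touching nothing.
Of loaded_1, loaded_2, loaded_3, loaded_4, loaded_5, loaded_6 only 1 to 3 are there at a start; the rules pass over those that are not, and their reading is None.
At some moment in a run one of spare_1, spare_2, spare_3, spare_4, spare_5, spare_6 may be knocked a few centimetres aside while the robot is not near it.
It also fails if it takes over 210 s, if anything falls off the work surface, if the arm or the gripper's body presses on something with over 40 N, if the wrist force passes 120 N, or if a joint passes its speed limit or range.

## Robot

A 7-joint arm with a two-finger parallel gripper is mounted at the origin on a cart in front of the work surface, level with it; the furniture and walls round the work are solid. World frame = base frame: x ahead of the robot, y to its left, z up, the work surface at z = 0. Lengths are in m, angles in degrees, forces in N, time in s.
With the tool pointing down it reaches from about 0.425 to 0.95 m from the base axis. Payload 16.7 kg.
Tool frame: the origin (TCP) lies midway between the tips of the shut fingers; the grasp point (between the pads) lies 19 mm behind it (ctrl.grip_depth is the y of the grasp point in the tool frame, in m); y points along the fingers, x is the direction in which the jaws open and shut, and the axes are right-handed (so a half turn about y gives the same grasp; the last joint's range is limited). The gripper opens to 94 mm and grips with 3 to 60 N. Pads are 16 mm wide; open, the fingers measure 119 mm over their backs; the gripper's body (75 mm by 177 mm) begins 78 mm behind the grasp point.
Start: joints at [-79.67, 24.414, 4.234, 92.017, -1.954, 63.644, -3.845], TCP at [0.219, 0.639, 0.205] pointing down, gripper open.
Joint ranges: [-163.25, 163.25], [-28.42, 122.38], [-70.27, 78.77], [12.13, 141.07], [-58.53, 238.53], [9.26, 117.41], [-156.51, 156.51]. Speed limits (degrees/s): [108.29, 108.29, 136.94, 136.94, 172.46, 172.46, 172.46].

## Interface

Orientations are given as a 3x3 rotation matrix whose columns are the frame's x, y, z axes.
In Python, from rig import ctrl, eyes gives the robot as it stands.
- The arm moves only by the tool jog_arm, never from a script. Its argument "moves" is a list of rows, each an object with "travel": the shift along the tool's x, y, z in m, a list of three; "delta_rot": the turn, a rotation vector about the tool's x, y, z in degrees, a list of three. A call has 1 to 12 rows; each row is the pose to reach, as a shift and turn from the pose commanded when the call began, along the tool's axes at that moment; what a row does not reach only later rows make up. A row lasts 1/8 s, in which the tool goes at most 62.5 mm and 10.7 degrees, less where a joint would pass 70% of its speed; a pose out of reach is approached as far as the arm can. A call with a gripper value outside its range is refused whole. "hand" is the closure in counts, from 0 (fully open) to 255 (shut), set as the call begins (left out, the last holds). The fingers move at their own pace and stop on an object; "squeeze" is the grip in N (left out, the last holds). Time passes only in rows, so rows that repeat a pose let the fingers close. It gives the time, the measured TCP pose, the force and the opening at its end, in the units of the state.
- ctrl.get_obs(): the state, without advancing time (a new reading comes with each control period).
- eyes.camera(name): name is "scene" or "top" or "wrist"; returns (picture, depth): 400x640x3 uint8, red, green, blue; 400x640 float32, m along the optical axis (not along the pixel's ray), 0 where there is no reading.
- eyes.calibration(name): a dict with "fov_y" (degrees; the focal length in pixels is half the picture's height over the tangent of half this angle, whatever the lens; pixels are square), "cx", "cy" (the principal point, pixels), "extrinsics" (4x4, takes a point from camera to world coordinates); the wrist camera has in their place "tool_from_camera" (4x4, takes a point from camera to tool coordinates, whose origin is the TCP and whose axes are the tool frame's). Camera axes: x right, y up, looking along -z (the intrinsics and any distortion apply to the point x, -y, -z); pixel columns grow to the right and rows downward; lengths in m; the calibration is good to about 2 mm. A picture is of the moment at which its call begins: read the wrist's pose just before it. calibration takes no time and is no camera call.
- ctrl.finish_job(): hands the job in, once; it reports no verdict.
The state is a dict: "time_s": time; "joints": joint angles; "joint_vel": joint speeds; "tau": joint torques, N m; "tool_pos": TCP position; "tool_rot": TCP orientation; "force": force on the tool from outside, world axes, zero at the start; "ft_torque": the same for the moment, N m; "finger_gap": finger opening in m.
Only numpy, scipy, OpenCV 4.12 (cv2) and the standard library are available. Lean on these libraries where they do the work, as an engineer would, in place of code of your own. Each camera call takes 0.05 s, during which the arm holds its last target.

## Working session

There is one attempt and no reset: what is moved stays moved. The work goes in short steps, Python scripts to look and compute and a tool call to move; the robot and the scene stay as the last step left them, time stands still between calls to the robot, and variables do not carry over. Pictures are saved under pics/ and viewed, and the job is handed in when it is done.

Besides the shell and the picture viewer there is one more tool, called after "Request:" as name(argument=value, ...) on one line, values as JSON. jog_arm: Moves the arm, as the interface text tells. Its arguments: {"type":"object","properties":{"moves":{"type":"array"},"hand":{"type":"number"},"squeeze":{"type":"number"}},"required":["moves"]}

```bash
ls; mkdir -p pics
python3 - <<'E'
from rig import ctrl, eyes
import cv2,numpy as np
o=ctrl.get_obs(); print({k:np.round(v,3).tolist() for k,v in o.items()}); print(ctrl.grip_depth)
for n in ["scene","top","wrist"]:
    p,d=eyes.camera(n); cv2.imwrite(f"pics/{n}0.png",p[:,:,::-1]); np.save(f"pics/{n}0.npy",d)
    c=eyes.calibration(n); print(n,{k:np.round(v,4).tolist() for k,v in c.items()})
E
```

```text
pics
{'time_s': 0.0, 'joints': [-79.669, 24.45, 4.229, 92.052, -1.952, 63.644, -3.846], 'joint_vel': [0.06, 0.071, 0.014, 0.063, -0.096, 0.001, -0.042], 'tau': [-0.0, -93.578, 3.667, -45.42, -0.049, 0.02, 0.0], 'tool_pos': [0.218, 0.638, 0.205], 'tool_rot': [[0.324, -0.0, -0.946], [0.946, -0.001, 0.324], [-0.001, -1.0, -0.0]], 'force': [-0.063, 0.184, -0.335], 'ft_torque': [-0.073, 0.017, -0.034], 'finger_gap': 0.094}
-0.0188
scene {'fov_y': 46.9101, 'cx': 320.2946, 'cy': 198.7283, 'extrinsics': [[-0.6934, 0.2901, -0.6596, -0.2412], [-0.7205, -0.276, 0.6361, 0.9055], [0.0025, 0.9163, 0.4004, 0.6341], [0.0, 0.0, 0.0, 1.0]]}
top {'fov_y': 42.6336, 'cx': 323.6272, 'cy': 198.4805, 'extrinsics': [[0.0055, 0.989, -0.1478, 0.3808], [-1.0, 0.0044, -0.0078, 0.1219], [-0.0071, 0.1478, 0.989, 1.3285], [0.0, 0.0, 0.0, 1.0]]}
wrist {'fov_y': 60.7804, 'cx': 321.219, 'cy': 191.7035, 'tool_from_camera': [[1.0, -0.0005, -0.0016, 0.0013], [-0.0013, 0.2771, -0.9608, -0.1799], [0.0009, 0.9608, 0.2771, 0.0809], [0.0, 0.0, 0.0, 1.0]]}
```

View pics/scene0.png

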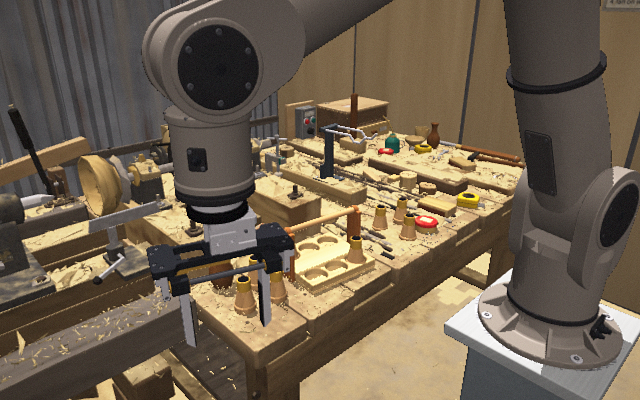

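View pics/top0.png

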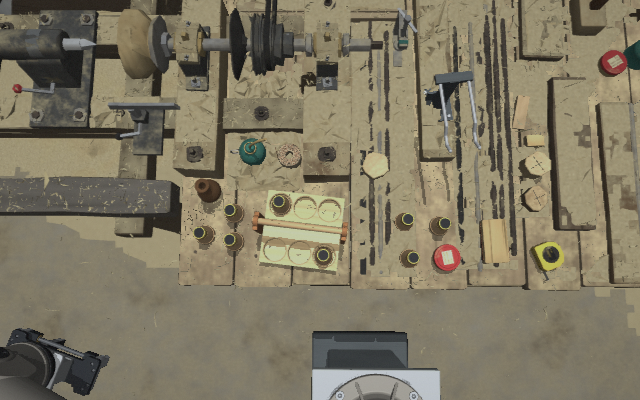

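View pics/wrist0.png

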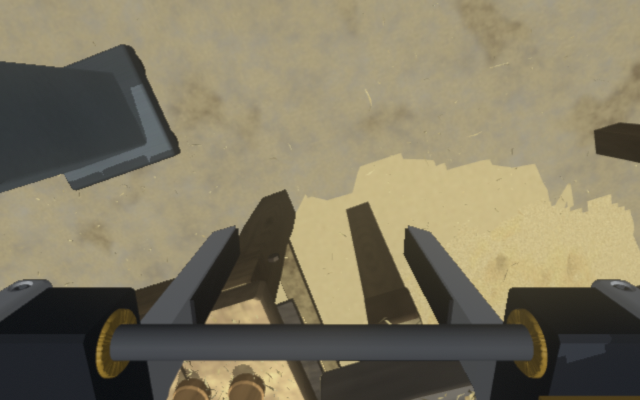

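```bash
cat > h.py <<'E'
from rig import ctrl, eyes
import cv2,numpy as np
def world(name,d,obs=None):
    c=eyes.calibration(name); f=200/np.tan(np.radians(c["fov_y"]/2))
    v,u=np.mgrid[0:400,0:640]
    P=np.stack([(u-c["cx"])/f*d,-(v-c["cy"])/f*d,-d,np.ones_like(d)],-1)
    if name=="wrist":
        T=np.eye(4);T[:3,:3]=obs["tool_rot"];T[:3,3]=obs["tool_pos"];E=T@np.array(c["tool_from_camera"])
    else: E=np.array(c["extrinsics"])
    W=(P@E.T)[...,:3].copy(); W[d<=0]=np.nan
    return W
def grab(name,tag):
    o=ctrl.get_obs();p,d=eyes.camera(name);cv2.imwrite(f"pics/{tag}.png",p[:,:,::-1]);np.save(f"pics/{tag}.npy",d)
    return o,p,d,world(name,d,o)
def circ(x,y):
    A=np.c_[x,y,np.ones_like(x)];b=x*x+y*y
    s=np.linalg.lstsq(A,b,rcond=None)[0];return s[0]/2,s[1]/2,np.sqrt(s[2]+s[0]**2/4+s[1]**2/4)
E
python3 - <<'E'
from h import *
d=np.load("pics/top0.npy");W=world("top",d)
p=cv2.imread("pics/top0.png")
cv2.imwrite("pics/topzoom.png",cv2.resize(p[170:290,170:470],None,fx=2.6,fy=2.6,interpolation=cv2.INTER_CUBIC))
cv2.imwrite("pics/hookzoom.png",cv2.resize(p[0:180,350:550],None,fx=3.2,fy=3.2,interpolation=cv2.INTER_CUBIC))
z=W[...,2]
for u,v in [(340,275),(220,270),(385,270),(500,240)]: print("bench",np.round(W[v,u],4))
for u,v in [(280,202),(323,255),(232,211),(203,233),(232,240),(405,219),(442,223),(412,257)]:
    w=W[v-14:v+14,u-14:u+14].reshape(-1,3)
    zt=np.nanmax(w[:,2]); m=w[w[:,2]>(0.066 if u not in(280,323) else .074)]
    (cx,cy),r=cv2.minEnclosingCircle(m[:,:2].astype(np.float32))
    print(u,v,"ztop",round(float(zt),4),np.round(W[v,u],4),"mean",np.round(m.mean(0),4),"mec",round(cx,4),round(cy,4),round(r,4),len(m))
E
```

```text
bench [0.3812 0.0893 0.0004]
bench [ 0.3922  0.3991 -0.0065]
bench [ 0.3944 -0.0248  0.0117]
bench [ 0.4701 -0.3105  0.04  ]
280 202 ztop 0.0925 [0.5571 0.2384 0.0871] mean [0.5596 0.2429 0.0846] mec 0.5602 0.2434 0.0157 129
323 255 ztop 0.0903 [0.4286 0.1324 0.0865] mean [0.4292 0.1334 0.0848] mec 0.4293 0.1333 0.0153 125
232 211 ztop 0.0861 [0.5354 0.357  0.0784] mean [0.5385 0.364  0.0767] mec 0.5384 0.365 0.0161 130
203 233 ztop 0.0832 [0.4809 0.4264 0.078 ] mean [0.4825 0.4369 0.0761] mec 0.483 0.4376 0.0155 131
232 240 ztop 0.0827 [0.4642 0.3548 0.0779] mean [0.4656 0.3622 0.0767] mec 0.4663 0.3625 0.0155 128
405 219 ztop 0.0831 [ 0.5179 -0.0682  0.0756] mean [ 0.5184 -0.0734  0.0763] mec 0.5188 -0.0736 0.0154 129
442 223 ztop 0.0833 [ 0.5083 -0.1582  0.0775] mean [ 0.5081 -0.1632  0.0764] mec 0.5088 -0.164 0.0155 134
412 257 ztop 0.0841 [ 0.4254 -0.0841  0.0722] mean [ 0.4246 -0.0853  0.0766] mec 0.4245 -0.0857 0.0155 133
```

View pics/topzoom.png

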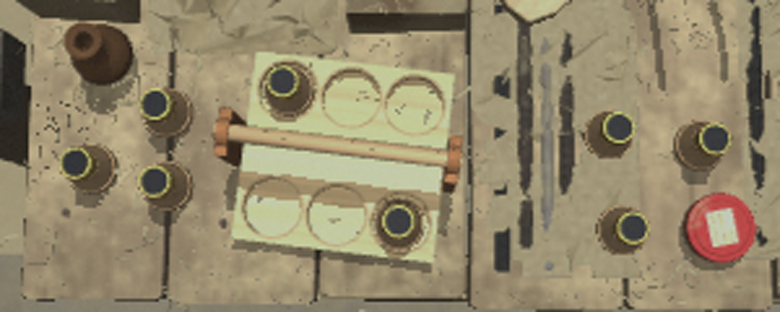

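View pics/hookzoom.png

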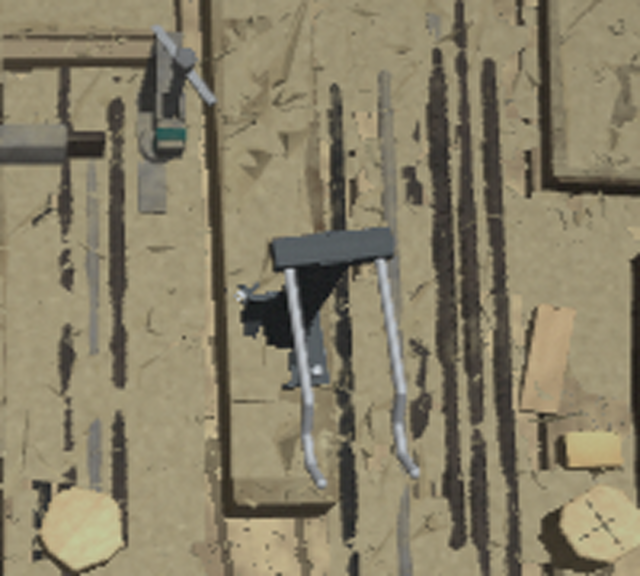

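Run:
```python
from h import *
d=np.load("pics/top0.npy");W=world("top",d)
# hook
R=W[60:160,425:490]; vv,uu=np.mgrid[60:160,425:490]
m=(R[...,2]>0.19)&(R[...,2]<0.32)
P=R[m]; V=vv[m]
for lo in range(64,158,4):
    s=(V>=lo)&(V<lo+4)
    if s.sum():
        q=P[s]; cols=uu[m][s]
        mid=np.median(cols) 
        for side in (cols<458-0.0*(lo)+ (lo-110)*0.1),(cols>=458+(lo-110)*0.1):
            if side.sum(): print(lo,side.sum(),np.round(np.median(q[side],0),4),end=' | ')
        print()
# dowel
R=W[200:250,245:355].reshape(-1,3); 
D=R[(R[:,2]>0.126)]
print(len(D), np.nanmin(D,0),np.nanmax(D,0))
import collections
s=D[(D[:,1]>0.1)&(D[:,1]<0.28)]
k=np.polyfit(s[:,1],s[:,0],1);print("dowel x=",k, "yaw",-np.degrees(np.arctan(k[0])), "z med",np.median(s[:,2]))
print("cheek ends y",np.round(np.percentile(D[:,1],[0,2,98,100]),4))
# deck
R=W[180:280,245:360].reshape(-1,3)
K=R[(R[:,2]>0.016)&(R[:,2]<0.036)]
r=cv2.minAreaRect(K[:,:2].astype(np.float32));print("deck",r)
```

```text
68 9 [ 0.8285 -0.1849  0.2478] | 
72 56 [ 0.821  -0.1401  0.2476] | 72 71 [ 0.8222 -0.1777  0.2484] | 
76 84 [ 0.8135 -0.1336  0.2478] | 76 72 [ 0.8127 -0.1774  0.2484] | 
80 81 [ 0.8043 -0.1341  0.2473] | 80 56 [ 0.8064 -0.1748  0.2448] | 
84 71 [ 0.8032 -0.1444  0.2298] | 84 20 [ 0.7979 -0.1872  0.2439] | 
88 57 [ 0.8027 -0.1478  0.2049] | 88 16 [ 0.7874 -0.1899  0.2435] | 
92 15 [ 0.778  -0.1267  0.2445] | 92 15 [ 0.7771 -0.1904  0.2452] | 
96 16 [ 0.768  -0.1274  0.2434] | 96 15 [ 0.7699 -0.1922  0.2439] | 
100 15 [ 0.7595 -0.1285  0.2449] | 100 16 [ 0.7598 -0.1931  0.2444] | 
104 14 [ 0.7512 -0.13    0.2439] | 104 15 [ 0.75   -0.1939  0.2447] | 
108 16 [ 0.7412 -0.131   0.2449] | 108 15 [ 0.7423 -0.1957  0.2442] | 
112 15 [ 0.7319 -0.132   0.2446] | 112 16 [ 0.7319 -0.1962  0.2442] | 
116 15 [ 0.7234 -0.1332  0.2438] | 116 15 [ 0.7223 -0.1968  0.2452] | 
120 15 [ 0.7133 -0.1341  0.2445] | 120 16 [ 0.7149 -0.1985  0.2443] | 
124 16 [ 0.7058 -0.135   0.2429] | 124 16 [ 0.7071 -0.1996  0.2363] | 
128 16 [ 0.6981 -0.1356  0.2379] | 128 14 [ 0.6999 -0.1997  0.2317] | 
132 15 [ 0.6916 -0.1373  0.2286] | 132 15 [ 0.6925 -0.2004  0.2267] | 
136 16 [ 0.6827 -0.1377  0.2257] | 136 16 [ 0.6832 -0.2015  0.2255] | 
140 14 [ 0.6732 -0.1388  0.2273] | 140 16 [ 0.6729 -0.203   0.2291] | 
144 17 [ 0.664  -0.1395  0.2285] | 144 17 [ 0.6618 -0.204   0.2409] | 
148 17 [ 0.6518 -0.141   0.2433] | 148 6 [ 0.6543 -0.2063  0.2408] | 
152 3 [ 0.6457 -0.1426  0.2442] | 
774 [0.46199912 0.07604207 0.12620181] [0.52924191 0.29942975 0.14466614]
dowel x= [0.11580617 0.4730512 ] yaw -6.6057792020522665 z med 0.136766667724194
cheek ends y [0.076  0.0787 0.2961 0.2994]
deck ((0.4978433847427368, 0.18907345831394196), (0.29653361439704895, 0.25433456897735596), 89.8913345336914)
```

```bash
cat > go.py <<'E'
import sys
from h import *
# usage: go.py x y z yaw(tool x axis)  -> TCP target; prints tool-frame travel/rot
from scipy.spatial.transform import Rotation as Ro
def plan(x,y,z,yaw,o=None):
    o=o or ctrl.get_obs();R=np.array(o["tool_rot"]);p=np.array(o["tool_pos"])
    a=np.radians(yaw);X=np.array([np.cos(a),np.sin(a),0]);Y=np.array([0,0,-1.]);T=np.c_[X,Y,np.cross(X,Y)]
    print("travel",np.round(R.T@(np.array([x,y,z])-p),4).tolist(),"rot",np.round(Ro.from_matrix(R.T@T).as_rotvec(degrees=True),2).tolist(),"t",o["time_s"],"F",np.round(o["force"],1),"gap",round(o["finger_gap"],4))
if __name__=="__main__":
    a=list(map(float,sys.argv[1:]))
    for i in range(0,len(a),4): plan(*a[i:i+4])
E
python3 go.py 0.50 0.19 0.34 -7
```

```text
travel [-0.333, -0.1347, -0.4115] rot [0.04, 78.1, -0.05] t 0.15 F [-0.2 -0.4  0.4] gap 0.0942
```

Request:
jog_arm(moves=[{"travel":[0,-0.06,0],"delta_rot":[0,0,0]},{"travel":[-0.02,-0.12,-0.02],"delta_rot":[0,10,0]},{"travel":[-0.333,-0.135,-0.4115],"delta_rot":[0,78,0]},{"travel":[-0.333,-0.135,-0.4115],"delta_rot":[0,78,0]},{"travel":[-0.333,-0.135,-0.4115],"delta_rot":[0,78,0]},{"travel":[-0.333,-0.135,-0.4115],"delta_rot":[0,78,0]},{"travel":[-0.333,-0.135,-0.4115],"delta_rot":[0,78,0]},{"travel":[-0.333,-0.135,-0.4115],"delta_rot":[0,78,0]},{"travel":[-0.333,-0.135,-0.4115],"delta_rot":[0,78,0]},{"travel":[-0.333,-0.135,-0.4115],"delta_rot":[0,78,0]},{"travel":[-0.333,-0.135,-0.4115],"delta_rot":[0,78,0]},{"travel":[-0.333,-0.135,-0.4115],"delta_rot":[0,78,0]}], hand=0)

```text
time_s: 1.65
tool_pos: [0.4999, 0.1904, 0.3403]
tool_rot: [[0.993, -0.0, 0.12], [-0.12, -0.0, 0.993], [-0.0, -1.0, -0.0]]
force: [-0.9, 0.4, -0.7]
finger_gap: 0.0941
```

Request:
jog_arm(moves=[{"travel":[0,0,0],"delta_rot":[0,0,0]},{"travel":[0,0,0],"delta_rot":[0,0,0]}])

```text
time_s: 1.9
tool_pos: [0.4995, 0.1913, 0.3403]
tool_rot: [[0.993, -0.0, 0.118], [-0.118, -0.0, 0.993], [-0.0, -1.0, -0.0]]
force: [0.5, 0.1, 0.3]
finger_gap: 0.094
```

```bash
python3 - <<'E'
from h import *
o,p,d,W=grab("wrist","w1"); print(np.round(o["tool_pos"],4),np.round(o["tool_rot"],3).tolist(),o["joints"],o["time_s"])
E
python3 go.py 0.50 0.19 0.34 -7
```

```text
[0.4995 0.1913 0.3403] [[0.993, -0.0, 0.118], [-0.118, -0.0, 0.993], [-0.0, -1.0, -0.0]] [-56.94747574   5.27839796  31.85877601 101.05954985  -2.8914122
  74.49017177 -31.21319135] 1.9
travel [0.0005, 0.0004, -0.0011] rot [0.01, 0.19, -0.01] t 1.95 F [-0.5 -0.6 -0.1] gap 0.0937
```

View pics/w1.png

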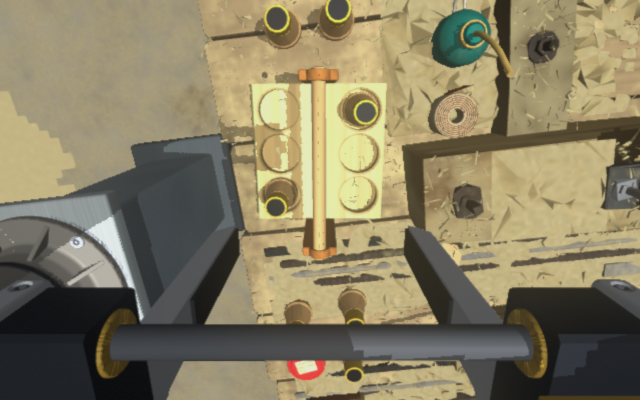

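```bash
cat >> h.py <<'E'
def carrier_fit(W,c0,yaw,mask=None):
    a=np.radians(yaw);R=np.array([[np.cos(a),-np.sin(a)],[np.sin(a),np.cos(a)]])
    P=W.reshape(-1,3);P=P[np.isfinite(P).all(1)]
    L=(P[:,:2]-c0)@R  # carrier coords
    return P,L,R
E
python3 - <<'E'
from h import *
o=dict(tool_pos=[0.4995,0.1913,0.3403],tool_rot=[[0.993,0,0.118],[-0.118,0,0.993],[0,-1,0]])
d=np.load("pics/w1.npy");W=world("wrist",d,o)
c0=np.array([.4945,.188]);P,L,R=carrier_fit(W,c0,-6.9)
s=(P[:,2]>.126)&(P[:,2]<.15)&(abs(L[:,0])<.02)&(abs(L[:,1])<.09)
k=np.polyfit(L[s,1],L[s,0],1);print("dowel offs(mm) ",k[1]*1e3,"dyaw",-np.degrees(np.arctan(k[0])),s.sum(),np.median(P[s,2]))
ch=(P[:,2]>.1)&(P[:,2]<.15)&(abs(L[:,0])<.03)&(abs(L[:,1])<.13);print("ends",np.percentile(L[ch,1],[0.5,99.5]))
dk=(P[:,2]>.018)&(P[:,2]<.034)&(abs(L[:,0])<.11)&(abs(L[:,1])<.12)
print("deck z",np.median(P[dk,2]))
for i,(x,y) in enumerate([(-58,-63),(-58,0),(-58,63),(58,-63),(58,0),(58,63)],1):
    l=L-np.array([x,y])/1e3;r=np.hypot(*l.T)
    f=(r<.034)&(P[:,2]<.014)&(P[:,2]>-.01); g=(r<.034)&(P[:,2]>.07)
    for n,q in(("floor",f),("foot",g)):
        if q.sum()>50:
            (cx,cy),rr=cv2.minEnclosingCircle(L[q].astype(np.float32))
            print(i,n,q.sum(),"dmm",round((cx*1e3-x),1),round(cy*1e3-y,1),"r",round(rr*1e3,1),"z",np.round(np.median(P[q,2]),4))
b=(P[:,2]<.01)&(L[:,0]<-.0)&(L[:,0]>-.11)&(abs(L[:,1])>.12)&(abs(L[:,1])<.16);print("bench",np.median(P[b,2]))
# spares visible
for c in [(.5385,.364),(.466,.3622),(.5188,-.0736),(.4245,-.0857)]:
    q=(np.hypot(*(P[:,:2]-c).T)<.03)&(P[:,2]>.066)
    if q.sum()>20:
        (cx,cy),rr=cv2.minEnclosingCircle(P[q][:,:2].astype(np.float32));print(c,round(cx,4),round(cy,4),round(rr,4),np.round(np.median(P[q,2]),4))
E
```

```text
dowel offs(mm)  2.2065660268004996 dyaw 0.33543991230881015 2061 0.1370757388051126
ends [-0.10849244  0.1125446 ]
deck z 0.026287799641809495
1 floor 97 dmm 2.3 -0.4 r 28.4 z 0.0088
1 foot 444 dmm 1.7 2.9 r 15.7 z 0.0844
2 floor 1083 dmm 1.9 0.6 r 28.6 z 0.0085
2 foot 11858 dmm 5.5 14.0 r 21.8 z 0.4441
3 floor 1223 dmm 1.3 1.1 r 28.5 z 0.0086
3 foot 10330 dmm 0.3 -26.6 r 17.8 z 0.4567
4 floor 950 dmm 3.7 0.4 r 28.3 z 0.0085
5 floor 1077 dmm 2.9 1.4 r 28.5 z 0.0085
5 foot 13015 dmm -2.4 16.1 r 21.7 z 0.4487
6 floor 237 dmm 2.2 1.9 r 28.7 z 0.0088
6 foot 12139 dmm 1.4 -10.0 r 27.1 z 0.4556
bench 0.00019393196404970947
(0.5385, 0.364) 0.5406 0.3667 0.0155 0.077
(0.466, 0.3622) 0.4676 0.3643 0.0156 0.077
(0.5188, -0.0736) 0.521 -0.0687 0.0149 0.0754
```

Run:
```python
from h import *
o=dict(tool_pos=[0,0,0],tool_rot=np.eye(3))
d=np.load("pics/w1.npy");W=world("wrist",d,o).reshape(-1,3)
for lo in (-.045,-.035,-.025,-.015,-.005):
    m=(W[:,1]>lo)&(W[:,1]<lo+.01)
    for s in(-1,1):
        q=m&(W[:,0]*s>.03)&(W[:,0]*s<.08)
        if q.sum(): print(lo,s,q.sum(),np.round(np.percentile(W[q,0],[1,50,99]),4),np.round(np.percentile(W[q,2],[1,50,99]),4))
m=(W[:,1]>-.02)&(W[:,1]<.01)&(abs(W[:,0])<.08);print(W[m].min(0),W[m].max(0))
```

```text
-0.045 -1 515 [-0.0581 -0.0477 -0.0461] [-0.0062  0.0097  0.0116]
-0.045 1 523 [0.0472 0.0488 0.0593] [-0.0062  0.0098  0.0117]
-0.035 -1 436 [-0.058  -0.0477 -0.0461] [-0.006   0.0098  0.0117]
-0.035 1 432 [0.0472 0.0489 0.0591] [-0.0059  0.0099  0.0117]
-0.025 -1 374 [-0.058  -0.0477 -0.0461] [-0.0062  0.0099  0.0117]
-0.025 1 363 [0.0472 0.0487 0.0592] [-0.0057  0.0099  0.0117]
-0.015 -1 295 [-0.0575 -0.0472 -0.0461] [-0.0059  0.0096  0.0116]
-0.015 1 301 [0.0473 0.0486 0.0588] [-0.006   0.0098  0.0117]
-0.005 -1 83 [-0.0522 -0.0465 -0.0461] [-0.0059  0.0074  0.0113]
-0.005 1 86 [0.0473 0.0477 0.0529] [-0.0056  0.0075  0.0116]
[-0.05822084 -0.01998818 -0.0064282 ] [5.92814563e-02 5.20325478e-05 1.19480925e-02]
```

```bash
cat > fit.py <<'E'
from h import *
PK={1:(-58,-63),2:(-58,0),3:(-58,63),4:(58,-63),5:(58,0),6:(58,63)}
def pocketfit(W,c0,yaw,ids):
    P,L,R=carrier_fit(W,np.array(c0),yaw);A=[];B=[]
    for i in ids:
        x,y=PK[i];l=L-np.array([x,y])/1e3;r=np.hypot(*l.T)
        f=(r<.034)&(P[:,2]<.014)&(P[:,2]>.002)
        if f.sum()<300: continue
        (cx,cy),rr=cv2.minEnclosingCircle(L[f].astype(np.float32));A.append((x/1e3,y/1e3));B.append((cx,cy))
    A=np.array(A);B=np.array(B);a=A-A.mean(0);b=B-B.mean(0)
    th=np.arctan2((a[:,0]*b[:,1]-a[:,1]*b[:,0]).sum(),(a*b).sum());c,s=np.cos(th),np.sin(th)
    T=B.mean(0)-np.array([[c,-s],[s,c]])@A.mean(0)
    res=B-(A@np.array([[c,s],[-s,c]])+T)
    return np.array(c0)+R@T,yaw+np.degrees(th),res*1e3
def bias(R): # subtract from measured
    R=np.array(R);return (R[:,0]*.00055+R[:,2]*.0025)[:2]
def pockets(c,yaw):
    a=np.radians(yaw);R=np.array([[np.cos(a),-np.sin(a)],[np.sin(a),np.cos(a)]])
    return {i:c+R@np.array(v)/1e3 for i,v in PK.items()}
E
python3 - <<'E'
from fit import *
o=dict(tool_pos=[0.4995,0.1913,0.3403],tool_rot=[[0.993,0,0.118],[-0.118,0,0.993],[0,-1,0]])
W=world("wrist",np.load("pics/w1.npy"),o)
c,y,r=pocketfit(W,(.4945,.188),-6.9,(2,3,4,5));print(c,y,r)
b=bias(o["tool_rot"]);print("bias",b)
for i,q in pockets(c,y).items(): print(i,np.round(q-b,4))
for s in [(.5406,.3667),(.4676,.3643)]: print(np.round(np.array(s)-b,4))
E
python3 go.py 0.4668 0.3618 0.15 -7 0.4668 0.3618 0.044 -7
```

```text
[0.49704936 0.18856481] -6.487916798956604 [[-0.51474192  0.15820703]
 [-0.75359818  0.66555214]
 [ 0.79120685 -0.89798231]
 [ 0.47713325  0.07422315]]
bias [0.00084115 0.0024176 ]
1 [0.4315 0.1301]
2 [0.4386 0.1927]
3 [0.4457 0.2553]
4 [0.5467 0.117 ]
5 [0.5538 0.1796]
6 [0.561  0.2422]
[0.5398 0.3643]
[0.4668 0.3619]
travel [-0.0528, 0.1904, 0.1656] rot [0.01, 0.19, -0.01] t 1.95 F [-0.5 -0.6 -0.1] gap 0.0937
travel [-0.0528, 0.2964, 0.1656] rot [0.01, 0.19, -0.01] t 1.95 F [-0.5 -0.6 -0.1] gap 0.0937
```

Request:
jog_arm(moves=[{"travel":[-0.053,0.14,0.1655],"delta_rot":[0,0,0]},{"travel":[-0.053,0.14,0.1655],"delta_rot":[0,0,0]},{"travel":[-0.053,0.14,0.1655],"delta_rot":[0,0,0]},{"travel":[-0.053,0.14,0.1655],"delta_rot":[0,0,0]},{"travel":[-0.053,0.14,0.1655],"delta_rot":[0,0,0]},{"travel":[-0.053,0.19,0.1655],"delta_rot":[0,0,0]},{"travel":[-0.053,0.19,0.1655],"delta_rot":[0,0,0]},{"travel":[-0.053,0.19,0.1655],"delta_rot":[0,0,0]}], hand=80, squeeze=25)

```text
time_s: 2.95
tool_pos: [0.4682, 0.3608, 0.1523]
tool_rot: [[0.993, 0.001, 0.121], [-0.121, 0.001, 0.993], [0.001, -1.0, 0.001]]
force: [-0.2, -0.3, 0.8]
finger_gap: 0.0648
```

```bash
python3 go.py 0.4668 0.3618 0.15 -7 0.4668 0.3618 0.044 -7
python3 - <<'E'
from h import *
o,p,d,W=grab("wrist","w2");P=W.reshape(-1,3);print(o["tool_pos"])
for c in [(.5406,.3667),(.4676,.3643)]:
    q=(np.hypot(*(P[:,:2]-c).T)<.03)&(P[:,2]>.066)&(P[:,2]<.09)
    (cx,cy),rr=cv2.minEnclosingCircle(P[q][:,:2].astype(np.float32));print(c,round(cx,4),round(cy,4),round(rr,4),q.sum())
E
```

```text
travel [-0.0015, 0.0023, 0.0008] rot [-0.06, 0.06, 0.05] t 2.95 F [-0.2 -0.3  0.8] gap 0.0648
travel [-0.0016, 0.1083, 0.0007] rot [-0.06, 0.06, 0.05] t 2.95 F [-0.2 -0.3  0.8] gap 0.0648
[0.46817578 0.36081724 0.15230177]
(0.5406, 0.3667) 0.5404 0.3667 0.0156 1279
(0.4676, 0.3643) 0.4673 0.3646 0.0155 1218
```

View pics/w2.png

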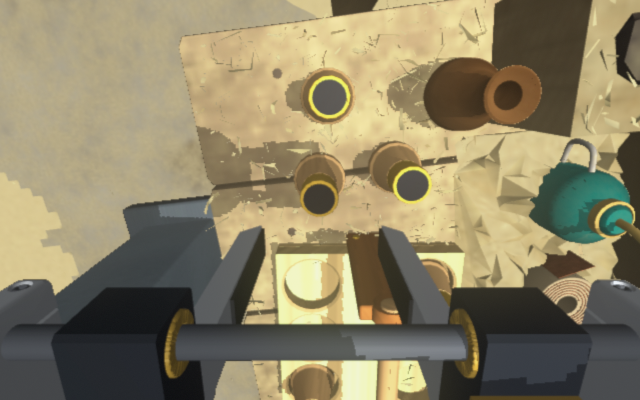

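Request:
jog_arm(moves=[{"travel":[-0.0015,0.04,0.001],"delta_rot":[0,0,0]},{"travel":[-0.0015,0.08,0.001],"delta_rot":[0,0,0]},{"travel":[-0.0015,0.108,0.001],"delta_rot":[0,0,0]},{"travel":[-0.0015,0.108,0.001],"delta_rot":[0,0,0]},{"travel":[-0.0015,0.108,0.001],"delta_rot":[0,0,0]}])

```text
time_s: 3.62
tool_pos: [0.467, 0.3628, 0.0445]
tool_rot: [[0.993, 0.002, 0.12], [-0.12, 0.002, 0.993], [0.001, -1.0, 0.002]]
force: [-0.0, -0.1, 0.7]
finger_gap: 0.0645
```

Request:
jog_arm(moves=[{"travel":[0,0,0],"delta_rot":[0,0,0]},{"travel":[0,0,0],"delta_rot":[0,0,0]},{"travel":[0,0,0],"delta_rot":[0,0,0]},{"travel":[0,0,0],"delta_rot":[0,0,0]},{"travel":[0,-0.06,0],"delta_rot":[0,0,0]},{"travel":[0,-0.12,0],"delta_rot":[0,0,0]},{"travel":[0,-0.12,0],"delta_rot":[0,0,0]},{"travel":[0,-0.12,0],"delta_rot":[0,0,0]}], hand=255)

```text
time_s: 4.62
tool_pos: [0.4656, 0.362, 0.1622]
tool_rot: [[0.993, -0.0, 0.12], [-0.12, 0.0, 0.993], [-0.0, -1.0, -0.0]]
force: [0.3, 0.0, -1.1]
finger_gap: 0.0318
```

```bash
python3 go.py 0.4457 0.2553 0.12 -7 0.4457 0.2553 0.052 -7; python3 -c "
from h import *
grab('wrist','w3')"
```

```text
travel [-0.0069, 0.0422, -0.1084] rot [0.0, 0.12, -0.02] t 4.625 F [ 0.3  0.  -1.1] gap 0.0318
travel [-0.0069, 0.1102, -0.1084] rot [0.0, 0.12, -0.02] t 4.625 F [ 0.3  0.  -1.1] gap 0.0318
```

View pics/w3.png

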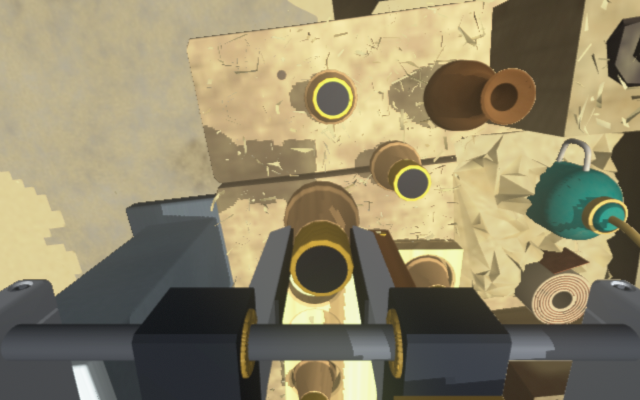

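```bash
cat >> fit.py <<'E'
def heldcap(d):
    W=world("wrist",d,dict(tool_pos=[0,0,0],tool_rot=np.eye(3))).reshape(-1,3)
    m=(abs(W[:,0])<.0155)&(W[:,2]>-.025)&(W[:,2]<.03)&(W[:,1]>-.06)&(W[:,1]<-.02)
    y0=np.median(W[m,1]);q=m&(abs(W[:,1]-y0)<.004)
    (cx,cy),r=cv2.minEnclosingCircle(W[q][:,[0,2]].astype(np.float32));return y0,cx,cy,r
E
python3 -c "
from fit import *
print(heldcap(np.load('pics/w3.npy')))"
```

```text
(np.float64(-0.03415938900587537), -0.0008109926129691303, 0.0019028768874704838, 0.016895072534680367)
```

Request:
jog_arm(moves=[{"travel":[-0.007,-0.02,-0.04],"delta_rot":[0,0,0]},{"travel":[-0.007,-0.02,-0.08],"delta_rot":[0,0,0]},{"travel":[-0.007,-0.02,-0.108],"delta_rot":[0,0,0]},{"travel":[-0.007,0.02,-0.108],"delta_rot":[0,0,0]},{"travel":[-0.007,0.05,-0.108],"delta_rot":[0,0,0]},{"travel":[-0.007,0.05,-0.108],"delta_rot":[0,0,0]},{"travel":[-0.007,0.05,-0.108],"delta_rot":[0,0,0]}])

```text
time_s: 5.55
tool_pos: [0.4464, 0.2558, 0.113]
tool_rot: [[0.993, 0.0, 0.12], [-0.12, -0.0, 0.993], [0.0, -1.0, -0.0]]
force: [0.1, 0.1, -0.6]
finger_gap: 0.032
```

```bash
python3 go.py 0.4457 0.2558 0.12 -7 0.4457 0.2558 0.052 -7; python3 -c "
from h import *
o,p,d,W=grab('wrist','w4'); print(o['tool_pos'])"
```

```text
travel [-0.0007, -0.007, -0.0001] rot [0.01, 0.09, 0.01] t 5.55 F [ 0.1  0.1 -0.6] gap 0.032
travel [-0.0007, 0.061, -0.0] rot [0.01, 0.09, 0.01] t 5.55 F [ 0.1  0.1 -0.6] gap 0.032
[0.44641306 0.25576427 0.11301041]
```

View pics/w4.png

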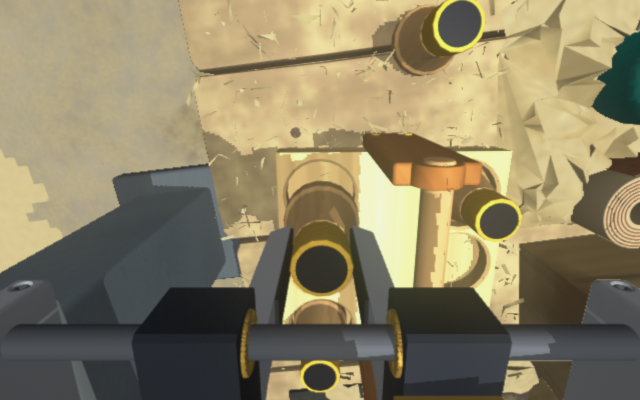

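Request:
jog_arm(moves=[{"travel":[-0.0005,0.02,0],"delta_rot":[0,0,0]},{"travel":[-0.0005,0.038,0],"delta_rot":[0,0,0]},{"travel":[-0.0005,0.046,0],"delta_rot":[0,0,0]},{"travel":[-0.0005,0.052,0],"delta_rot":[0,0,0]},{"travel":[-0.0005,0.056,0],"delta_rot":[0,0,0]},{"travel":[-0.0005,0.056,0],"delta_rot":[0,0,0]}])

```text
time_s: 6.35
tool_pos: [0.4456, 0.2558, 0.0566]
tool_rot: [[0.993, -0.0, 0.12], [-0.12, 0.0, 0.993], [-0.0, -1.0, 0.0]]
force: [0.2, 0.3, -0.6]
finger_gap: 0.0318
```

Request:
jog_arm(moves=[{"travel":[0,0.003,0],"delta_rot":[0,0,0]},{"travel":[0,0.004,0],"delta_rot":[0,0,0]},{"travel":[0,0.004,0],"delta_rot":[0,0,0]}])

```text
time_s: 6.72
tool_pos: [0.4455, 0.2557, 0.0525]
tool_rot: [[0.993, -0.0, 0.12], [-0.12, -0.0, 0.993], [-0.0, -1.0, -0.0]]
force: [0.1, 0.4, -0.0]
finger_gap: 0.0316
```

Request:
jog_arm(moves=[{"travel":[0,0.001,0],"delta_rot":[0,0,0]},{"travel":[0,0.001,0],"delta_rot":[0,0,0]},{"travel":[0,0.001,0],"delta_rot":[0,0,0]},{"travel":[0,0.001,0],"delta_rot":[0,0,0]},{"travel":[0,-0.03,0],"delta_rot":[0,0,0]},{"travel":[0,-0.09,0],"delta_rot":[0,0,0]},{"travel":[0,-0.12,0],"delta_rot":[0,0,0]},{"travel":[0,-0.12,0],"delta_rot":[0,0,0]},{"travel":[0,-0.12,0],"delta_rot":[0,0,0]}], hand=80)

```text
time_s: 7.85
tool_pos: [0.4451, 0.2557, 0.1719]
tool_rot: [[0.993, -0.001, 0.12], [-0.12, -0.0, 0.993], [-0.001, -1.0, -0.0]]
force: [0.2, 0.2, 0.3]
finger_gap: 0.0648
```

```bash
cat > chk.py <<'E'
from fit import *
import sys
tag=sys.argv[1]; sp=[tuple(map(float,s.split(','))) for s in sys.argv[2:]]
o,p,d,W=grab("wrist",tag);P=W.reshape(-1,3);b=bias(o["tool_rot"]);print("t",o["time_s"],np.round(o["tool_pos"],4))
for c in sp:
    q=(np.hypot(*(P[:,:2]-c).T)<.03)&(P[:,2]>.066)&(P[:,2]<.095)
    if q.sum()>30:
        (cx,cy),rr=cv2.minEnclosingCircle(P[q][:,:2].astype(np.float32));print(c,"corrected",round(cx-b[0],4),round(cy-b[1],4),"r",round(rr,4),"top z",np.round(np.percentile(P[q,2],60),4),q.sum())
    else: print(c,"none")
E
python3 chk.py w5 .5406,.3667 .4457,.2553;python3 go.py 0.5398 0.3643 0.165 -7 0.5398 0.3643 0.044 -7
```

```text
t 7.85 [0.4451 0.2557 0.1719]
(0.5406, 0.3667) corrected 0.5394 0.364 r 0.0157 top z 0.0772 1540
(0.4457, 0.2553) corrected 0.4455 0.2554 r 0.0156 top z 0.085 1185
travel [0.081, 0.0064, 0.1194] rot [0.06, 0.11, -0.05] t 7.9 F [ 0.7  0.  -0.7] gap 0.0646
travel [0.0812, 0.1274, 0.1195] rot [0.06, 0.11, -0.05] t 7.9 F [ 0.7  0.  -0.7] gap 0.0646
```

View pics/w5.png

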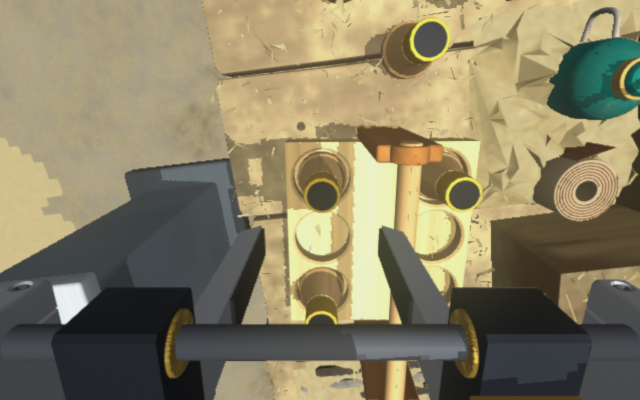

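Request:
jog_arm(moves=[{"travel":[0.081,0,0.119],"delta_rot":[0,0,0]},{"travel":[0.081,0,0.119],"delta_rot":[0,0,0]},{"travel":[0.081,0,0.119],"delta_rot":[0,0,0]},{"travel":[0.081,0.02,0.119],"delta_rot":[0,0,0]},{"travel":[0.081,0.07,0.119],"delta_rot":[0,0,0]},{"travel":[0.081,0.1,0.119],"delta_rot":[0,0,0]},{"travel":[0.081,0.127,0.119],"delta_rot":[0,0,0]},{"travel":[0.081,0.127,0.119],"delta_rot":[0,0,0]},{"travel":[0.081,0.127,0.119],"delta_rot":[0,0,0]}])

```text
time_s: 9.02
tool_pos: [0.5402, 0.3635, 0.0458]
tool_rot: [[0.993, -0.0, 0.121], [-0.121, -0.0, 0.993], [0.0, -1.0, -0.0]]
force: [0.5, 0.1, 0.3]
finger_gap: 0.0648
```

Request:
jog_arm(moves=[{"travel":[0,0,0],"delta_rot":[0,0,0]},{"travel":[0,0,0],"delta_rot":[0,0,0]},{"travel":[0,0,0],"delta_rot":[0,0,0]},{"travel":[0,0,0],"delta_rot":[0,0,0]},{"travel":[0,-0.06,0],"delta_rot":[0,0,0]},{"travel":[0,-0.12,0],"delta_rot":[0,0,0]},{"travel":[0,-0.18,0],"delta_rot":[0,0,0]},{"travel":[0,-0.18,0],"delta_rot":[0,0,0]},{"travel":[0,-0.18,0],"delta_rot":[0,0,0]}], hand=255)

```text
time_s: 10.15
tool_pos: [0.5398, 0.3641, 0.2249]
tool_rot: [[0.993, -0.001, 0.12], [-0.12, -0.0, 0.993], [-0.001, -1.0, -0.0]]
force: [0.1, 0.5, -1.3]
finger_gap: 0.0311
```

```bash
python3 go.py 0.5538 0.1796 0.12 -7 0.5538 0.1796 0.052 -7; python3 -c "
from fit import *
o,p,d,W=grab('wrist','w6'); print(heldcap(d))"
```

```text
travel [0.0361, 0.1049, -0.1815] rot [0.01, 0.11, -0.03] t 10.15 F [ 0.1  0.5 -1.3] gap 0.0311
travel [0.0361, 0.1729, -0.1815] rot [0.01, 0.11, -0.03] t 10.15 F [ 0.1  0.5 -1.3] gap 0.0311
(np.float64(-0.031179649263010742), -0.0007009913679212332, 0.002103478414937854, 0.01664322055876255)
```

Request:
jog_arm(moves=[{"travel":[0.036,0,-0.06],"delta_rot":[0,0,0]},{"travel":[0.036,0,-0.12],"delta_rot":[0,0,0]},{"travel":[0.036,0,-0.1815],"delta_rot":[0,0,0]},{"travel":[0.036,0,-0.1815],"delta_rot":[0,0,0]},{"travel":[0.036,0.05,-0.1815],"delta_rot":[0,0,0]},{"travel":[0.036,0.1,-0.1815],"delta_rot":[0,0,0]},{"travel":[0.036,0.11,-0.1815],"delta_rot":[0,0,0]},{"travel":[0.036,0.11,-0.1815],"delta_rot":[0,0,0]},{"travel":[0.036,0.11,-0.1815],"delta_rot":[0,0,0]}])

```text
time_s: 11.32
tool_pos: [0.5551, 0.1801, 0.117]
tool_rot: [[0.993, 0.002, 0.12], [-0.12, 0.001, 0.993], [0.002, -1.0, 0.001]]
force: [0.7, 0.0, -0.8]
finger_gap: 0.0309
```

```bash
python3 go.py 0.5538 0.1800 0.053 -7; python3 -c "
from fit import *
o,p,d,W=grab('wrist','w7')"
```

```text
travel [-0.0014, 0.064, -0.0003] rot [-0.06, 0.1, 0.09] t 11.325 F [ 0.7  0.  -0.8] gap 0.0309
```

View pics/w7.png

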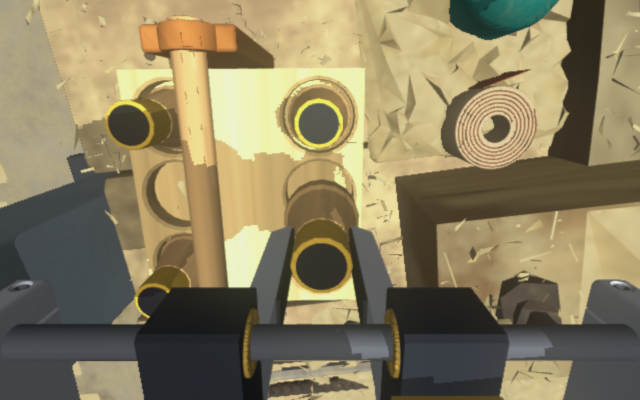

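Run:
```python
from h import *
W=world("top",np.load("pics/top0.npy"))
m=(W[...,0]>.58)&(W[...,0]<.72)&(W[...,1]>-.02)&(W[...,1]<.3)
for y in np.arange(-.02,.3,.04):
  print(round(y,2),[float(np.round(np.nanmax(np.where((abs(W[...,0]-x)<.01)&(abs(W[...,1]-y)<.02),W[...,2],-1)),3)) for x in (.58,.6,.62,.64,.66,.68)])
```

```text
-0.02 [0.021, 0.02, 0.026, 0.043, 0.045, 0.042]
0.02 [0.018, 0.021, 0.04, 0.042, 0.043, 0.044]
0.06 [0.025, 0.023, 0.126, 0.134, 0.132, 0.129]
0.1 [0.033, 0.009, 0.156, 0.15, 0.141, 0.141]
0.14 [0.031, 0.009, 0.137, 0.137, 0.16, 0.158]
0.18 [0.031, 0.022, 0.125, 0.133, 0.134, 0.131]
0.22 [0.085, 0.036, 0.028, 0.035, 0.057, 0.057]
0.26 [0.089, 0.032, 0.027, 0.032, 0.052, 0.057]
```

Run:
```python
from h import *
W=world("top",np.load("pics/top0.npy"));o=ctrl.get_obs()
W2=world("wrist",np.load("pics/w7.npy"),o)
for N,A in(("top",W),("wr",W2),("wr1",world("wrist",np.load("pics/w1.npy"),dict(tool_pos=[0.4995,0.1913,0.3403],tool_rot=[[0.993,0,0.118],[-0.118,0,0.993],[0,-1,0]])))):
  print(N)
  for y in np.arange(.03,.28,.02):
    r=[]
    for x in np.arange(.59,.7,.01):
      q=A[...,2][(abs(A[...,0]-x)<.005)&(abs(A[...,1]-y)<.01)&(A[...,2]<.2)]
      r.append(f"{np.percentile(q,98):.3f}/{np.median(q):.3f}" if len(q)>3 else "-")
    print(round(y,2),*r)
```

```text
top
0.03 0.015/0.008 0.021/0.014 0.017/0.012 0.017/0.011 0.016/0.011 0.040/0.009 0.039/0.027 0.040/0.033 0.040/0.033 0.039/0.008 0.036/0.009
0.05 0.021/0.015 0.023/0.016 0.021/0.014 0.018/0.011 0.018/0.010 0.022/0.009 0.072/0.009 0.014/0.008 0.014/0.009 0.014/0.008 0.014/0.009
0.07 0.012/0.002 0.014/0.002 0.016/-0.001 0.126/0.024 0.125/0.115 0.123/0.119 0.129/0.120 0.123/0.118 0.124/0.119 0.127/0.119 0.127/0.118
0.09 0.006/0.000 0.005/0.000 0.008/0.002 0.127/0.060 0.131/0.120 0.134/0.120 0.126/0.120 0.136/0.119 0.141/0.121 0.128/0.121 0.126/0.119
0.11 0.007/0.001 0.008/0.001 0.007/0.001 0.122/0.047 0.138/0.120 0.148/0.120 0.137/0.120 0.133/0.128 0.135/0.130 0.137/0.129 0.134/0.121
0.13 0.011/0.001 0.006/-0.001 0.004/-0.001 0.125/0.052 0.137/0.120 0.128/0.121 0.136/0.126 0.156/0.131 0.159/0.149 0.133/0.130 0.126/0.121
0.15 0.005/0.000 0.006/0.001 0.009/0.001 0.126/0.067 0.128/0.120 0.124/0.120 0.128/0.120 0.132/0.120 0.131/0.124 0.132/0.120 0.125/0.120
0.17 0.030/0.003 0.006/0.001 0.010/0.002 0.123/0.067 0.129/0.119 0.129/0.120 0.128/0.119 0.132/0.120 0.132/0.120 0.129/0.120 0.125/0.1
[... 3089 characters left out ...]
120 0.127/0.120
0.19 0.028/0.026 0.019/0.001 0.019/0.001 0.119/0.041 0.126/0.059 0.121/0.060 0.121/0.063 0.121/0.062 0.123/0.066 0.129/0.065 0.121/0.071
0.21 0.028/0.027 0.005/0.001 0.014/0.008 0.018/0.011 0.021/0.015 0.023/0.013 0.023/0.016 0.052/0.031 0.053/0.050 0.053/0.051 0.052/0.050
0.23 0.029/0.026 0.032/0.001 0.030/0.007 0.025/0.018 0.028/0.024 0.030/0.027 0.032/0.028 0.052/0.042 0.053/0.050 0.052/0.051 0.052/0.040
0.25 0.028/0.025 0.028/0.006 0.012/0.008 0.022/0.015 0.028/0.021 0.031/0.028 0.030/0.024 0.050/0.024 0.052/0.031 0.052/0.049 0.052/0.050
0.27 0.028/0.027 0.028/0.026 0.016/0.009 0.023/0.019 0.024/0.021 0.027/0.021 0.027/0.020 0.025/0.022 0.025/0.020 0.020/0.011 0.166/0.013
```

Request:
jog_arm(moves=[{"travel":[-0.001,0.02,0],"delta_rot":[0,0,0]},{"travel":[-0.001,0.04,0],"delta_rot":[0,0,0]},{"travel":[-0.001,0.05,0],"delta_rot":[0,0,0]},{"travel":[-0.001,0.056,0],"delta_rot":[0,0,0]},{"travel":[-0.001,0.06,0],"delta_rot":[0,0,0]},{"travel":[-0.001,0.062,0],"delta_rot":[0,0,0]},{"travel":[-0.001,0.062,0],"delta_rot":[0,0,0]}])

```text
time_s: 12.25
tool_pos: [0.5534, 0.1799, 0.0537]
tool_rot: [[0.993, 0.0, 0.12], [-0.12, 0.0, 0.993], [0.0, -1.0, 0.0]]
force: [0.3, -0.3, -1.0]
finger_gap: 0.0309
```

Request:
jog_arm(moves=[{"travel":[0,0,0],"delta_rot":[0,0,0]},{"travel":[0,0,0],"delta_rot":[0,0,0]},{"travel":[0,0,0],"delta_rot":[0,0,0]},{"travel":[0,0,0],"delta_rot":[0,0,0]},{"travel":[0,-0.03,0],"delta_rot":[0,0,0]},{"travel":[0,-0.09,0],"delta_rot":[0,0,0]},{"travel":[0,-0.15,0],"delta_rot":[0,0,0]},{"travel":[0,-0.2,0],"delta_rot":[0,0,0]},{"travel":[0,-0.2,0],"delta_rot":[0,0,0]}], hand=80)

```text
time_s: 13.38
tool_pos: [0.5549, 0.1803, 0.2572]
tool_rot: [[0.993, 0.005, 0.12], [-0.12, 0.003, 0.993], [0.005, -1.0, 0.004]]
force: [0.3, -1.2, -0.8]
finger_gap: 0.0648
```

```bash
python3 chk.py w8 .5538,.1800 .4457,.2553
python3 - <<'E'
from h import *
o,p,d,W=grab("top","top1")
cv2.imwrite("pics/topz1.png",cv2.resize(p[170:290,170:470,::-1],None,fx=2.6,fy=2.6,interpolation=cv2.INTER_CUBIC))
for u,v in [(280,202),(323,255),(203,233),(405,219),(442,223),(412,257)]:
    w=W[v-14:v+14,u-14:u+14].reshape(-1,3);m=w[(w[:,2]>(0.066 if u not in(280,323) else .074))&(w[:,2]<.1)]
    if len(m)>20:
        (cx,cy),r=cv2.minEnclosingCircle(m[:,:2].astype(np.float32));print(u,v,round(cx,4),round(cy,4),round(r,4))
E
python3 go.py 0.52 -0.02 0.26 -7
```

```text
t 13.375 [0.5549 0.1803 0.2572]
(0.5538, 0.18) corrected 0.5536 0.1799 r 0.0154 top z 0.0851 696
(0.4457, 0.2553) corrected 0.4461 0.2555 r 0.0155 top z 0.085 857
203 233 0.4831 0.4383 0.016
405 219 0.5184 -0.0742 0.0155
442 223 0.5085 -0.1642 0.0156
412 257 0.4248 -0.086 0.0155
travel [-0.0088, -0.0068, -0.2024] rot [-0.03, 0.12, 0.0] t 13.475 F [-0.3  0.3 -0.7] gap 0.0648
```

View pics/topz1.png

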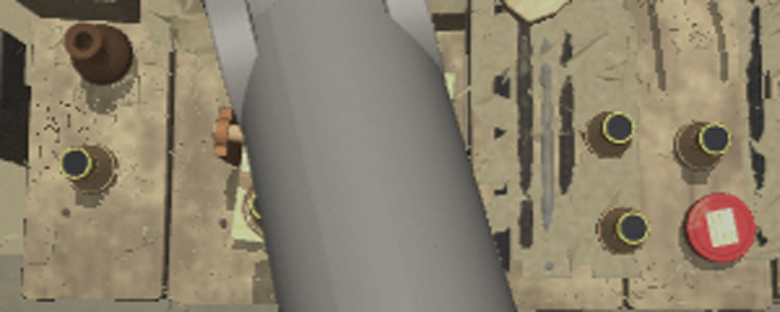

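```bash
python3 go.py 0.515 -0.10 0.22 -7
```

```text
travel [-0.0042, 0.0332, -0.2825] rot [-0.03, 0.12, 0.0] t 13.475 F [-0.3  0.3 -0.7] gap 0.0648
```

Request:
jog_arm(moves=[{"travel":[-0.004,0,-0.06],"delta_rot":[0,0,0]},{"travel":[-0.004,0,-0.12],"delta_rot":[0,0,0]},{"travel":[-0.004,0.033,-0.2825],"delta_rot":[0,0,0]},{"travel":[-0.004,0.033,-0.2825],"delta_rot":[0,0,0]},{"travel":[-0.004,0.033,-0.2825],"delta_rot":[0,0,0]},{"travel":[-0.004,0.033,-0.2825],"delta_rot":[0,0,0]},{"travel":[-0.004,0.033,-0.2825],"delta_rot":[0,0,0]},{"travel":[-0.004,0.033,-0.2825],"delta_rot":[0,0,0]}])

```text
time_s: 14.48
tool_pos: [0.5154, -0.0989, 0.2201]
tool_rot: [[0.993, -0.001, 0.118], [-0.118, -0.0, 0.993], [-0.001, -1.0, -0.0]]
force: [-0.2, 0.0, -0.1]
finger_gap: 0.0643
```

```bash
python3 chk.py w9 .5188,-.0716 .4248,-.084 .5088,-.162; python3 go.py 0.52 -0.0716 0.044 -7
```

```text
t 14.475 [ 0.5154 -0.0989  0.2201]
(0.5188, -0.0716) corrected 0.5198 -0.0751 r 0.0155 top z 0.0772 815
(0.4248, -0.084) corrected 0.426 -0.0869 r 0.0155 top z 0.077 820
(0.5088, -0.162) corrected 0.5097 -0.1651 r 0.0156 top z 0.0769 719
travel [0.0013, 0.1763, 0.0278] rot [0.0, 0.21, -0.02] t 14.525 F [-0.3  0.6 -1. ] gap 0.0648
```

View pics/w9.png

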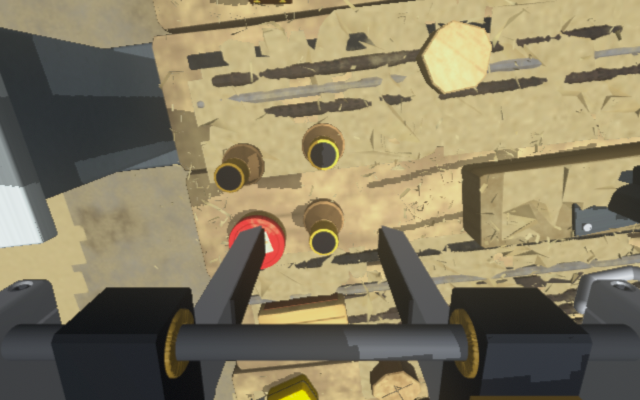

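Request:
jog_arm(moves=[{"travel":[0.0015,0.05,0.024],"delta_rot":[0,0,0]},{"travel":[0.0015,0.09,0.024],"delta_rot":[0,0,0]},{"travel":[0.0015,0.13,0.024],"delta_rot":[0,0,0]},{"travel":[0.0015,0.16,0.024],"delta_rot":[0,0,0]},{"travel":[0.0015,0.171,0.024],"delta_rot":[0,0,0]},{"travel":[0.0015,0.171,0.024],"delta_rot":[0,0,0]},{"travel":[0.0015,0.171,0.024],"delta_rot":[0,0,0]}])

```text
time_s: 15.4
tool_pos: [0.5204, -0.0764, 0.0506]
tool_rot: [[0.993, 0.002, 0.12], [-0.12, 0.0, 0.993], [0.001, -1.0, 0.0]]
force: [-0.6, -0.6, 0.4]
finger_gap: 0.0644
```

Request:
jog_arm(moves=[{"travel":[0,0,0],"delta_rot":[0,0,0]},{"travel":[0,0,0],"delta_rot":[0,0,0]},{"travel":[0,0,0],"delta_rot":[0,0,0]},{"travel":[0,0,0],"delta_rot":[0,0,0]},{"travel":[0,-0.06,0],"delta_rot":[0,0,0]},{"travel":[0,-0.12,0],"delta_rot":[0,0,0]},{"travel":[0,-0.18,0],"delta_rot":[0,0,0]},{"travel":[0,-0.18,0],"delta_rot":[0,0,0]},{"travel":[0,-0.18,0],"delta_rot":[0,0,0]}], hand=255)

```text
time_s: 16.52
tool_pos: [0.5193, -0.0762, 0.229]
tool_rot: [[0.993, -0.0, 0.12], [-0.12, 0.0, 0.993], [-0.0, -1.0, 0.0]]
force: [0.1, -0.7, -0.7]
finger_gap: 0.0304
```

```bash
python3 go.py 0.5467 0.1170 0.12 -7 ; python3 -c "
from fit import *
o,p,d,W=grab('wrist','w10'); print(heldcap(d))"
```

```text
travel [0.0041, 0.1091, 0.195] rot [-0.02, 0.13, -0.02] t 16.525 F [ 0.1 -0.7 -0.7] gap 0.0304
(np.float64(-0.027402896453539216), -0.0009052887908183038, 0.0031792731024324894, 0.01689242571592331)
```

Request:
jog_arm(moves=[{"travel":[0.004,0,0.06],"delta_rot":[0,0,0]},{"travel":[0.004,0,0.12],"delta_rot":[0,0,0]},{"travel":[0.004,0,0.194],"delta_rot":[0,0,0]},{"travel":[0.004,0,0.194],"delta_rot":[0,0,0]},{"travel":[0.004,0.05,0.194],"delta_rot":[0,0,0]},{"travel":[0.004,0.1,0.194],"delta_rot":[0,0,0]},{"travel":[0.004,0.11,0.194],"delta_rot":[0,0,0]},{"travel":[0.004,0.11,0.194],"delta_rot":[0,0,0]},{"travel":[0.004,0.11,0.194],"delta_rot":[0,0,0]}])

```text
time_s: 17.7
tool_pos: [0.5479, 0.1155, 0.121]
tool_rot: [[0.993, 0.002, 0.121], [-0.121, 0.001, 0.993], [0.002, -1.0, 0.001]]
force: [1.5, -0.6, 0.7]
finger_gap: 0.0305
```

```bash
python3 go.py 0.5466 0.1164 0.058 -7; python3 -c "
from fit import *
o,p,d,W=grab('wrist','w11')"
```

```text
travel [-0.0015, 0.063, 0.0007] rot [-0.06, 0.07, 0.1] t 17.7 F [ 1.5 -0.6  0.7] gap 0.0305
```

View pics/w11.png

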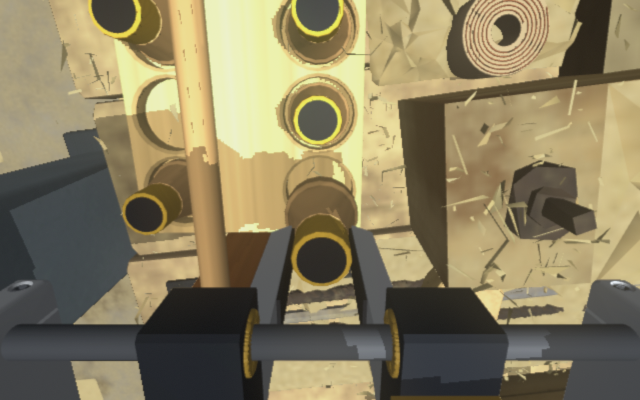

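Request:
jog_arm(moves=[{"travel":[-0.001,0.02,0.0005],"delta_rot":[0,0,0]},{"travel":[-0.001,0.035,0.0005],"delta_rot":[0,0,0]},{"travel":[-0.001,0.045,0.0005],"delta_rot":[0,0,0]},{"travel":[-0.001,0.053,0.0005],"delta_rot":[0,0,0]},{"travel":[-0.001,0.058,0.0005],"delta_rot":[0,0,0]},{"travel":[-0.001,0.061,0.0005],"delta_rot":[0,0,0]},{"travel":[-0.001,0.061,0.0005],"delta_rot":[0,0,0]}])

```text
time_s: 18.62
tool_pos: [0.546, 0.1162, 0.0585]
tool_rot: [[0.993, -0.0, 0.12], [-0.12, -0.0, 0.993], [-0.0, -1.0, -0.0]]
force: [0.2, -0.8, 0.0]
finger_gap: 0.0306
```

Request:
jog_arm(moves=[{"travel":[0,0,0],"delta_rot":[0,0,0]},{"travel":[0,0,0],"delta_rot":[0,0,0]},{"travel":[0,0,0],"delta_rot":[0,0,0]},{"travel":[0,0,0],"delta_rot":[0,0,0]},{"travel":[0,-0.03,0],"delta_rot":[0,0,0]},{"travel":[0,-0.09,0],"delta_rot":[0,0,0]},{"travel":[0,-0.15,0],"delta_rot":[0,0,0]},{"travel":[0,-0.15,-0.06],"delta_rot":[0,0,0]},{"travel":[0,-0.15,-0.12],"delta_rot":[0,0,0]},{"travel":[0,-0.15,-0.2],"delta_rot":[0,0,0]},{"travel":[0,-0.15,-0.2],"delta_rot":[0,0,0]},{"travel":[0,-0.15,-0.2],"delta_rot":[0,0,0]}], hand=80)

```text
time_s: 20.12
tool_pos: [0.5219, -0.0831, 0.2086]
tool_rot: [[0.993, 0.0, 0.122], [-0.122, 0.0, 0.993], [0.0, -1.0, 0.0]]
force: [-0.2, 0.8, -0.8]
finger_gap: 0.0645
```

```bash
python3 chk.py w12 .5467,.117 .426,-.0869 .5097,-.1651; python3 go.py 0.5097 -.1651 0.044 -7
```

```text
t 20.125 [ 0.5219 -0.0831  0.2086]
(0.5467, 0.117) none
(0.426, -0.0869) corrected 0.4261 -0.087 r 0.0155 top z 0.077 861
(0.5097, -0.1651) corrected 0.5099 -0.1657 r 0.0159 top z 0.0768 751
travel [-0.0023, 0.1644, -0.0844] rot [-0.02, 0.1, -0.01] t 20.175 F [ 0.8  1.1 -0.3] gap 0.0645
```

View pics/w12.png

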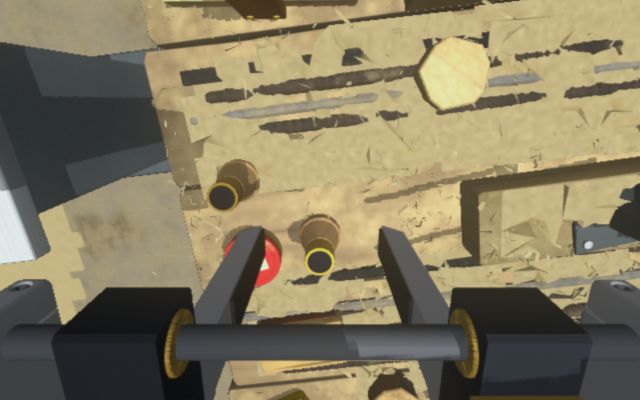

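Request:
jog_arm(moves=[{"travel":[-0.002,0.02,-0.06],"delta_rot":[0,0,0]},{"travel":[-0.002,0.05,-0.0845],"delta_rot":[0,0,0]},{"travel":[-0.002,0.09,-0.0845],"delta_rot":[0,0,0]},{"travel":[-0.002,0.13,-0.0845],"delta_rot":[0,0,0]},{"travel":[-0.002,0.155,-0.0845],"delta_rot":[0,0,0]},{"travel":[-0.002,0.164,-0.0845],"delta_rot":[0,0,0]},{"travel":[-0.002,0.164,-0.0845],"delta_rot":[0,0,0]},{"travel":[-0.002,0.164,-0.0845],"delta_rot":[0,0,0]}])

```text
time_s: 21.18
tool_pos: [0.5106, -0.1657, 0.0454]
tool_rot: [[0.993, 0.001, 0.119], [-0.119, 0.0, 0.993], [0.001, -1.0, 0.0]]
force: [-1.0, 0.5, -0.1]
finger_gap: 0.0645
```

Request:
jog_arm(moves=[{"travel":[0,0,0],"delta_rot":[0,0,0]},{"travel":[0,0,0],"delta_rot":[0,0,0]},{"travel":[0,0,0],"delta_rot":[0,0,0]},{"travel":[0,0,0],"delta_rot":[0,0,0]},{"travel":[0,-0.06,0],"delta_rot":[0,0,0]},{"travel":[0,-0.12,0],"delta_rot":[0,0,0]},{"travel":[0,-0.18,0],"delta_rot":[0,0,0]},{"travel":[0,-0.18,0],"delta_rot":[0,0,0]},{"travel":[0,-0.18,0],"delta_rot":[0,0,0]}], hand=255)

```text
time_s: 22.3
tool_pos: [0.5096, -0.1656, 0.224]
tool_rot: [[0.993, -0.0, 0.12], [-0.12, 0.001, 0.993], [-0.0, -1.0, 0.001]]
force: [-1.1, -0.1, -1.0]
finger_gap: 0.0306
```

```bash
python3 go.py 0.4386 0.1927 0.12 -7 ; python3 -c "
from fit import *
o,p,d,W=grab('wrist','w13'); print(heldcap(d))"
```

```text
travel [-0.1133, 0.1042, 0.3471] rot [-0.03, 0.13, -0.02] t 22.3 F [-1.1 -0.1 -1. ] gap 0.0306
(np.float64(-0.03231558396750717), -0.0007595517672598362, 0.002195267006754875, 0.01668863371014595)
```

Request:
jog_arm(moves=[{"travel":[-0.113,0,0.347],"delta_rot":[0,0,0]},{"travel":[-0.113,0,0.347],"delta_rot":[0,0,0]},{"travel":[-0.113,0,0.347],"delta_rot":[0,0,0]},{"travel":[-0.113,0,0.347],"delta_rot":[0,0,0]},{"travel":[-0.113,0,0.347],"delta_rot":[0,0,0]},{"travel":[-0.113,0,0.347],"delta_rot":[0,0,0]},{"travel":[-0.113,0,0.347],"delta_rot":[0,0,0]},{"travel":[-0.113,0.05,0.347],"delta_rot":[0,0,0]},{"travel":[-0.113,0.1,0.347],"delta_rot":[0,0,0]},{"travel":[-0.113,0.11,0.347],"delta_rot":[0,0,0]},{"travel":[-0.113,0.11,0.347],"delta_rot":[0,0,0]},{"travel":[-0.113,0.11,0.347],"delta_rot":[0,0,0]}])

```text
time_s: 23.85
tool_pos: [0.4402, 0.1923, 0.1159]
tool_rot: [[0.993, 0.001, 0.121], [-0.121, 0.001, 0.993], [0.001, -1.0, 0.001]]
force: [1.0, -0.5, -0.1]
finger_gap: 0.0306
```

```bash
python3 go.py 0.4386 0.1931 0.0535 -7; python3 chk.py w14 .5538,.18 .4457,.2553 .561,.2422
```

```text
travel [-0.0018, 0.0624, 0.0005] rot [-0.08, 0.08, 0.07] t 23.85 F [ 1.  -0.5 -0.1] gap 0.0306
t 23.85 [0.4402 0.1923 0.1159]
(0.5538, 0.18) corrected 0.5533 0.1803 r 0.0159 top z 0.0849 2122
(0.4457, 0.2553) corrected 0.4456 0.2553 r 0.0155 top z 0.0852 1973
(0.561, 0.2422) corrected 0.5605 0.2424 r 0.0156 top z 0.085 2534
```

View pics/w14.png

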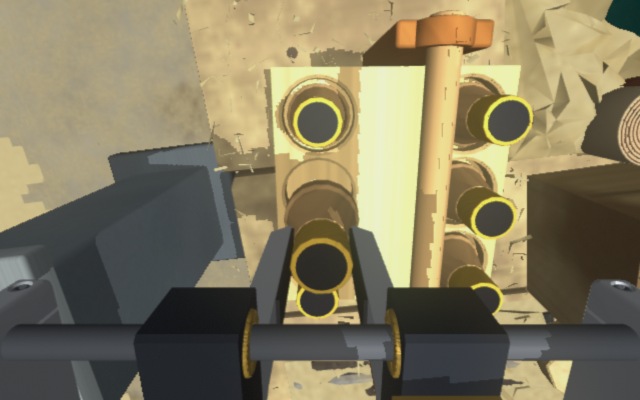

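Request:
jog_arm(moves=[{"travel":[-0.0015,0.02,0.0005],"delta_rot":[0,0,0]},{"travel":[-0.0015,0.035,0.0005],"delta_rot":[0,0,0]},{"travel":[-0.0015,0.045,0.0005],"delta_rot":[0,0,0]},{"travel":[-0.0015,0.053,0.0005],"delta_rot":[0,0,0]},{"travel":[-0.0015,0.058,0.0005],"delta_rot":[0,0,0]},{"travel":[-0.0015,0.061,0.0005],"delta_rot":[0,0,0]},{"travel":[-0.0015,0.061,0.0005],"delta_rot":[0,0,0]}])

```text
time_s: 24.78
tool_pos: [0.4379, 0.1927, 0.0535]
tool_rot: [[0.993, -0.0, 0.12], [-0.12, -0.0, 0.993], [-0.0, -1.0, -0.0]]
force: [0.4, -0.0, -0.2]
finger_gap: 0.031
```

Request:
jog_arm(moves=[{"travel":[0,0,0],"delta_rot":[0,0,0]},{"travel":[0,0,0],"delta_rot":[0,0,0]},{"travel":[0,0,0],"delta_rot":[0,0,0]},{"travel":[0,0,0],"delta_rot":[0,0,0]},{"travel":[0,-0.03,0],"delta_rot":[0,0,0]},{"travel":[0,-0.09,0],"delta_rot":[0,0,0]},{"travel":[0,-0.15,0],"delta_rot":[0,0,0]},{"travel":[0.02,-0.2,0],"delta_rot":[0,0,0]},{"travel":[0.06,-0.26,0],"delta_rot":[0,0,0]},{"travel":[0.06,-0.28,0],"delta_rot":[0,0,0]},{"travel":[0.06,-0.28,0],"delta_rot":[0,0,0]},{"travel":[0.06,-0.28,0],"delta_rot":[0,0,0]}], hand=80)

```text
time_s: 26.28
tool_pos: [0.4969, 0.1854, 0.3326]
tool_rot: [[0.993, -0.001, 0.12], [-0.12, -0.0, 0.993], [-0.001, -1.0, -0.001]]
force: [0.2, 0.0, -0.7]
finger_gap: 0.0644
```

```bash
cat > car.py <<'E'
from fit import *
import sys
o,p,d,W=grab("wrist",sys.argv[1]);print(o["time_s"],np.round(o["tool_pos"],4))
P=W.reshape(-1,3);P=P[np.isfinite(P).all(1)];P[:,:2]-=bias(o["tool_rot"])
c=np.array([.4962,.1862]);yaw=-6.5;pk=pockets(c,yaw)
for i,q in pk.items():
    m=(np.hypot(*(P[:,:2]-q).T)<.03)&(P[:,2]>.066)&(P[:,2]<.11)
    if m.sum()>50:
        (cx,cy),rr=cv2.minEnclosingCircle(P[m][:,:2].astype(np.float32));print(i,"d mm",np.round((np.array([cx,cy])-q)*1e3,1),round(rr,4),np.round(np.percentile(P[m,2],60),4))
a=np.radians(yaw);R=np.array([[np.cos(a),-np.sin(a)],[np.sin(a),np.cos(a)]]);L=(P[:,:2]-c)@R
s=(P[:,2]>.126)&(P[:,2]<.15)&(abs(L[:,0])<.02)&(abs(L[:,1])<.09)
k=np.polyfit(L[s,1],L[s,0],1);print("dowel",k[1]*1e3,-np.degrees(np.arctan(k[0])))
ch=(P[:,2]>.1)&(P[:,2]<.15)&(abs(L[:,0])<.03)&(abs(L[:,1])<.13);print("ends",np.percentile(L[ch,1],[0.5,99.5]),P[s,2].max())
E
python3 car.py w15
```

```text
26.275 [0.4969 0.1854 0.3326]
1 d mm [-1.   2.5] 0.0154 0.0848
2 d mm [-0.2  0.2] 0.0156 0.085
3 d mm [0.  0.1] 0.0154 0.0852
4 d mm [-0.4  0.9] 0.0155 0.0848
5 d mm [-0.2  0.5] 0.0155 0.085
6 d mm [-0.   0.3] 0.0155 0.0852
dowel -0.24072627494951898 0.069661138135014
ends [-0.1095003   0.11164254] 0.1408499677177722
```

View pics/w15.png

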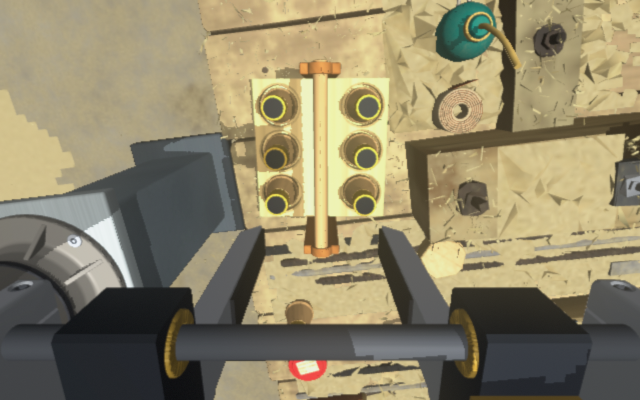

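```bash
python3 go.py 0.66 -0.19 0.40 6.7
```

```text
travel [0.207, -0.0675, -0.3532] rot [0.04, -13.58, -0.08] t 26.325 F [ 0.1 -0.4 -0.1] gap 0.0642
```

Request:
jog_arm(moves=[{"travel":[0.02,-0.06,-0.02],"delta_rot":[0,0,0]},{"travel":[0.207,-0.0675,-0.353],"delta_rot":[0,-13.6,0]},{"travel":[0.207,-0.0675,-0.353],"delta_rot":[0,-13.6,0]},{"travel":[0.207,-0.0675,-0.353],"delta_rot":[0,-13.6,0]},{"travel":[0.207,-0.0675,-0.353],"delta_rot":[0,-13.6,0]},{"travel":[0.207,-0.0675,-0.353],"delta_rot":[0,-13.6,0]},{"travel":[0.207,-0.0675,-0.353],"delta_rot":[0,-13.6,0]},{"travel":[0.207,-0.0675,-0.353],"delta_rot":[0,-13.6,0]},{"travel":[0.207,-0.0675,-0.353],"delta_rot":[0,-13.6,0]},{"travel":[0.207,-0.0675,-0.353],"delta_rot":[0,-13.6,0]},{"travel":[0.207,-0.0675,-0.353],"delta_rot":[0,-13.6,0]},{"travel":[0.207,-0.0675,-0.353],"delta_rot":[0,-13.6,0]}])

```text
time_s: 27.82
tool_pos: [0.6606, -0.1887, 0.4012]
tool_rot: [[0.993, 0.0, -0.118], [0.118, 0.0, 0.993], [0.0, -1.0, 0.0]]
force: [-0.8, 0.1, 0.3]
finger_gap: 0.0643
```

Run:
```python
from fit import *
o,p,d,W=grab("wrist","w16");print(o["time_s"],np.round(o["tool_pos"],4),np.round(o["tool_rot"],3).tolist(),np.round(o["joints"],1))
W[...,:2]-=bias(o["tool_rot"])
P=W.reshape(-1,3)
c=np.array([.679,-.1705]);a=np.radians(6.7);R=np.array([[np.cos(a),-np.sin(a)],[np.sin(a),np.cos(a)]]);L=(P[:,:2]-c)@R
for side in(-.032,.032):
    print(side)
    for x in np.arange(-.044,.13,.006):
        m=(abs(L[:,0]-x)<.003)&(abs(L[:,1]-side)<.014)&(P[:,2]>.195)&(P[:,2]<.29)
        if m.sum()>3: print(round(x*1e3,1),m.sum(),np.round(np.median(L[m,1])*1e3,1),"z",np.round(np.percentile(P[m,2],[50,90]),4))
```

```text
27.825 [ 0.6606 -0.1887  0.4012] [[0.993, 0.0, -0.118], [0.118, 0.0, 0.993], [0.0, -1.0, 0.0]] [-20.5  25.2  47.9  76.2 -18.5  86.5  32.5]
-0.032
-26.0 39 -32.8 z [0.2451 0.2465]
-20.0 48 -32.6 z [0.2405 0.244 ]
-14.0 39 -32.7 z [0.2341 0.2371]
-8.0 42 -32.3 z [0.2272 0.2313]
-2.0 35 -32.8 z [0.2261 0.2274]
4.0 42 -32.7 z [0.2264 0.2278]
10.0 35 -32.7 z [0.2262 0.2277]
16.0 45 -32.6 z [0.2278 0.2305]
22.0 52 -33.0 z [0.2339 0.237 ]
28.0 50 -32.5 z [0.2413 0.2439]
34.0 42 -32.9 z [0.2443 0.2453]
40.0 42 -33.0 z [0.2444 0.2452]
46.0 42 -32.9 z [0.2444 0.2454]
52.0 41 -33.0 z [0.2444 0.2452]
58.0 39 -33.1 z [0.2443 0.2456]
64.0 41 -33.1 z [0.2443 0.2454]
70.0 42 -33.1 z [0.2445 0.2454]
76.0 41 -33.0 z [0.2443 0.2456]
82.0 40 -33.0 z [0.2441 0.2451]
88.0 40 -32.9 z [0.2444 0.2457]
94.0 38 -33.0 z [0.244  0.2454]
100.0 41 -32.9 z [0.2444 0.2457]
106.0 42 -32.8 z [0.2446 0.2457]
112.0 39 -32.8 z [0.2444 0.2454]
118.0 43 -32.8 z [0.2444 0.2454]
124.0 38 -32.8 z [0.2445 0.2455]
0.032
-26.0 42 30.3 z [0.2451 0.2464]
-20.0 50 30.5 z [0.2413 0.2445]
-14.0 47 30.6 z [0.2338 0.2371]
-8.0 40 30.7 z [0.2278 0.2314]
-2.0 48 30.6 z [0.2265 0.2276]
4.0 48 30.6 z [0.2265 0.2276]
10.0 48 30.6 z [0.2262 0.2274]
16.0 47 30.4 z [0.2282 0.2308]
22.0 55 30.2 z [0.2346 0.2376]
28.0 58 30.4 z [0.2416 0.244 ]
34.0 47 30.0 z [0.2446 0.2459]
40.0 50 30.8 z [0.2444 0.2456]
46.0 50 30.1 z [0.2445 0.246 ]
52.0 50 30.8 z [0.2448 0.2459]
58.0 48 30.1 z [0.2446 0.2458]
64.0 48 30.0 z [0.2442 0.2453]
70.0 51 30.9 z [0.2449 0.2459]
76.0 49 30.1 z [0.2445 0.2458]
82.0 49 30.9 z [0.2445 0.2457]
88.0 50 31.0 z [0.2444 0.2458]
94.0 48 30.1 z [0.2445 0.2456]
100.0 48 31.0 z [0.2444 0.2455]
106.0 48 30.3 z [0.2444 0.2461]
112.0 50 31.0 z [0.2444 0.2455]
118.0 50 30.1 z [0.2445 0.2451]
124.0 48 31.0 z [0.2447 0.2459]
```

View pics/w16.png

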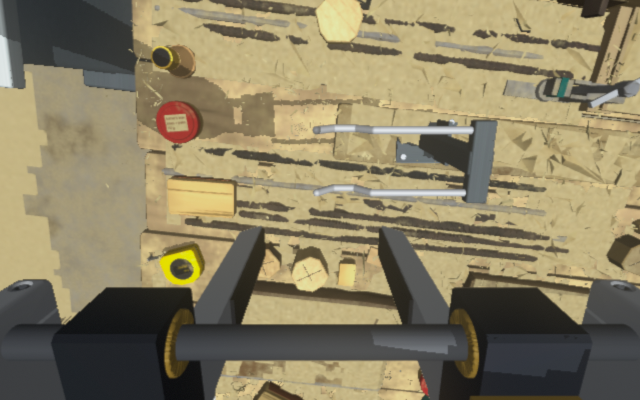

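```bash
python3 go.py 0.496 0.1861 0.25 -6.5
```

```text
travel [-0.1193, 0.1513, 0.3918] rot [-0.02, 13.27, 0.02] t 27.875 F [-0.4 -0.1 -0.4] gap 0.0645
```

Request:
jog_arm(moves=[{"travel":[-0.119,0.02,0.392],"delta_rot":[0,13.2,0]},{"travel":[-0.119,0.02,0.392],"delta_rot":[0,13.2,0]},{"travel":[-0.119,0.02,0.392],"delta_rot":[0,13.2,0]},{"travel":[-0.119,0.02,0.392],"delta_rot":[0,13.2,0]},{"travel":[-0.119,0.02,0.392],"delta_rot":[0,13.2,0]},{"travel":[-0.119,0.02,0.392],"delta_rot":[0,13.2,0]},{"travel":[-0.119,0.08,0.392],"delta_rot":[0,13.2,0]},{"travel":[-0.119,0.14,0.392],"delta_rot":[0,13.2,0]},{"travel":[-0.119,0.21,0.392],"delta_rot":[0,13.2,0]},{"travel":[-0.119,0.21,0.392],"delta_rot":[0,13.2,0]},{"travel":[-0.119,0.21,0.392],"delta_rot":[0,13.2,0]},{"travel":[-0.119,0.21,0.392],"delta_rot":[0,13.2,0]}], hand=80, squeeze=55)

```text
time_s: 29.38
tool_pos: [0.498, 0.1861, 0.1932]
tool_rot: [[0.994, 0.002, 0.113], [-0.113, 0.002, 0.994], [0.002, -1.0, 0.002]]
force: [-0.7, -0.3, 0.1]
finger_gap: 0.0644
```

```bash
python3 go.py 0.496 0.1861 0.111 -6.5; python3 -c "
from fit import *
o,p,d,W=grab('wrist','w17')"
```

```text
travel [-0.0021, 0.0822, -0.0004] rot [-0.13, -0.01, 0.12] t 29.375 F [-0.7 -0.3  0.1] gap 0.0644
```

View pics/w17.png

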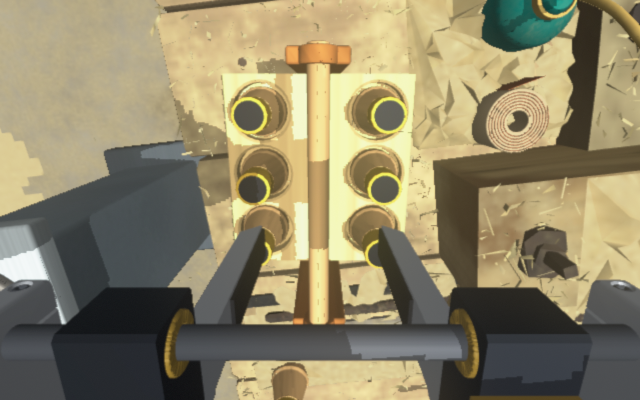

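Request:
jog_arm(moves=[{"travel":[-0.0015,0.03,0],"delta_rot":[0,0,0]},{"travel":[-0.0015,0.06,0],"delta_rot":[0,0,0]},{"travel":[-0.0015,0.081,0],"delta_rot":[0,0,0]},{"travel":[-0.0015,0.081,0],"delta_rot":[0,0,0]},{"travel":[-0.0015,0.081,0],"delta_rot":[0,0,0]}])

```text
time_s: 30.05
tool_pos: [0.496, 0.1862, 0.1115]
tool_rot: [[0.994, 0.002, 0.113], [-0.113, 0.001, 0.994], [0.001, -1.0, 0.001]]
force: [0.6, 0.0, 0.6]
finger_gap: 0.0646
```

Request:
jog_arm(moves=[{"travel":[0,0,0],"delta_rot":[0,0,0]},{"travel":[0,0,0],"delta_rot":[0,0,0]},{"travel":[0,0,0],"delta_rot":[0,0,0]},{"travel":[0,0,0],"delta_rot":[0,0,0]},{"travel":[0,0,0],"delta_rot":[0,0,0]},{"travel":[0,0,0],"delta_rot":[0,0,0]}], hand=255)

```text
time_s: 30.8
tool_pos: [0.4953, 0.1858, 0.11]
tool_rot: [[0.994, 0.0, 0.113], [-0.113, -0.0, 0.994], [0.0, -1.0, -0.0]]
force: [0.8, 0.4, -1.3]
finger_gap: 0.0144
```

```bash
python3 -c "
from h import *
o=ctrl.get_obs();print(o['tool_pos'],o['force'],o['ft_torque'],o['finger_gap'])"
```

```text
[0.49528528 0.18579772 0.10998398] [ 0.77721775  0.3894503  -1.27199342] [-0.0628626  -0.16242395 -0.00737745] 0.014354888891133394
```

Request:
jog_arm(moves=[{"travel":[0,-0.005,0],"delta_rot":[0,0,0]},{"travel":[0,-0.015,0],"delta_rot":[0,0,0]},{"travel":[0,-0.03,0],"delta_rot":[0,0,0]},{"travel":[0,-0.05,0],"delta_rot":[0,0,0]},{"travel":[0,-0.07,0],"delta_rot":[0,0,0]},{"travel":[0,-0.095,0],"delta_rot":[0,0,0]},{"travel":[0,-0.12,0],"delta_rot":[0,0,0]},{"travel":[0,-0.14,0],"delta_rot":[0,0,0]},{"travel":[0,-0.16,0],"delta_rot":[0,0,0]},{"travel":[0,-0.175,0],"delta_rot":[0,0,0]},{"travel":[0,-0.185,0],"delta_rot":[0,0,0]},{"travel":[0,-0.19,0],"delta_rot":[0,0,0]}])

```text
time_s: 32.3
tool_pos: [0.4951, 0.1858, 0.3004]
tool_rot: [[0.994, -0.0, 0.113], [-0.113, 0.0, 0.994], [-0.0, -1.0, 0.0]]
force: [0.2, 0.6, -7.4]
finger_gap: 0.0147
```

```bash
python3 -c "
from h import *
o,p,d,W=grab('wrist','w18');print(o['force'],o['ft_torque'],o['finger_gap'],o['tool_pos']); grab('scene','s18')
T=np.c_[0]
"; python3 go.py 0.5541 -0.1864 0.32 6.7
```

```text
[ 0.15976561  0.55362942 -7.43574172] [-0.09496247  0.0728931  -0.00253446] 0.0146565938144629 [0.49510824 0.18580383 0.30036277]
travel [0.1007, -0.0199, -0.3632] rot [-0.0, -13.2, 0.0] t 32.4 F [ 0.6 -0.3 -8.3] gap 0.0146
```

View pics/w18.png

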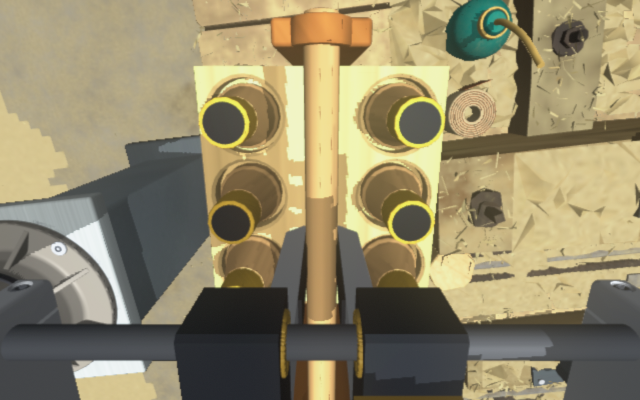

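View pics/s18.png

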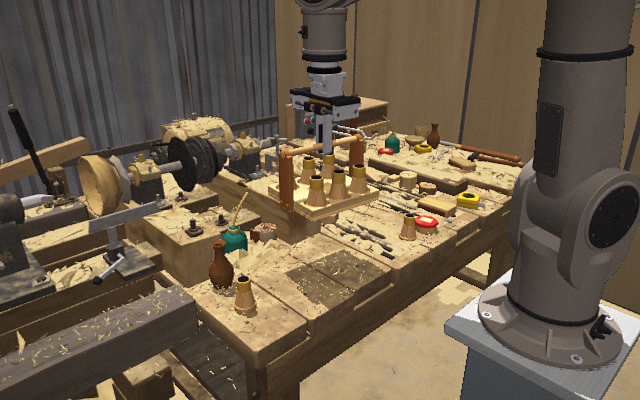

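```bash
cat > lev.py <<'E'
from fit import *
import sys
d=np.load(f"pics/{sys.argv[1]}.npy")
W=world("wrist",d,dict(tool_pos=[0,0,0],tool_rot=np.eye(3))).reshape(-1,3)
W=W[np.isfinite(W).all(1)]
# tool coords: x, height h=-y, z
h=-W[:,1];x=W[:,0];z=W[:,2]
for X in(-.058,.058):
    for Z in(0,.063):
        m=(abs(x-X)<.025)&(abs(z-Z)<.025)&(h>-.045)&(h<-.01)
        if m.sum()>50: print("foot",X,Z,"top h",np.round(np.percentile(h[m],70)*1e3,1),"c",np.round([np.median(x[m])*1e3,np.median(z[m])*1e3],1),m.sum())
dk=(h<-.07)&(h>-.12)&(abs(x)<.09)&(z<.12)&(z>-.02)&(abs(abs(x)-.02)<.015)
A=np.c_[x[dk],z[dk],np.ones(dk.sum())];k=np.linalg.lstsq(A,h[dk],rcond=None)[0];print("deck slope deg x,z",np.round(np.degrees(k[:2]),2),"h0",np.round(k[2]*1e3,1),dk.sum())
s=(abs(x)<.012)&(z>.03)&(z<.09)&(h>.01)&(h<.035)
k=np.polyfit(z[s],x[s],1);k2=np.polyfit(z[s],h[s],1);print("dowel x0 mm",k[1]*1e3,"yaw slope deg",np.degrees(k[0]),"top h",k2[1]*1e3,"roll",np.degrees(k2[0]),s.sum())
c=(h>.0)&(h<.03)&(abs(x)<.03)&(z>.09)&(z<.13);print("cheek z range",np.percentile(z[c],[1,99])*1e3 if c.sum() else None)
E
python3 lev.py w18
```

```text
foot -0.058 0 top h -24.8 c [-55.6   5.7] 2065
foot -0.058 0.063 top h -24.7 c [-55.4  66.7] 2342
foot 0.058 0 top h -24.9 c [56.3  5.9] 2062
foot 0.058 0.063 top h -24.8 c [56.7 66.9] 2345
deck slope deg x,z [0.35 0.51] h0 -84.8 8632
dowel x0 mm 0.4409270754445127 yaw slope deg -0.006952697540980231 top h 26.70527238503659 roll -0.029634970340222503 4579
cheek z range [ 90.61382745 115.17693298]
```

```bash
python3 go.py 0.5488 -0.1870 0.30 6.7
```

```text
travel [0.0955, 0.0001, -0.3644] rot [-0.0, -13.2, 0.0] t 32.4 F [ 0.6 -0.3 -8.3] gap 0.0146
```

Request:
jog_arm(moves=[{"travel":[0.002,0,-0.008],"delta_rot":[0,-0.3,0]},{"travel":[0.006,0,-0.024],"delta_rot":[0,-0.9,0]},{"travel":[0.013,0,-0.05],"delta_rot":[0,-1.8,0]},{"travel":[0.023,0,-0.088],"delta_rot":[0,-3.2,0]},{"travel":[0.034,0,-0.13],"delta_rot":[0,-4.7,0]},{"travel":[0.046,0,-0.175],"delta_rot":[0,-6.3,0]},{"travel":[0.058,0,-0.22],"delta_rot":[0,-8.0,0]},{"travel":[0.069,0,-0.265],"delta_rot":[0,-9.6,0]},{"travel":[0.08,0,-0.305],"delta_rot":[0,-11.1,0]},{"travel":[0.088,0,-0.337],"delta_rot":[0,-12.2,0]},{"travel":[0.093,0,-0.356],"delta_rot":[0,-12.9,0]},{"travel":[0.0955,0,-0.3645],"delta_rot":[0,-13.2,0]}])

```text
time_s: 33.9
tool_pos: [0.548, -0.1895, 0.2998]
tool_rot: [[0.993, -0.001, -0.115], [0.115, -0.001, 0.993], [-0.001, -1.0, -0.001]]
force: [-1.0, 0.5, -7.4]
finger_gap: 0.0144
```

Request:
jog_arm(moves=[{"travel":[0,0.008,0],"delta_rot":[0,0,0]},{"travel":[0,0.023,0],"delta_rot":[0,0,0]},{"travel":[0,0.04,0],"delta_rot":[0,0,0]},{"travel":[0,0.053,0],"delta_rot":[0,0,0]},{"travel":[0,0.058,0],"delta_rot":[0,0,0]},{"travel":[0,0.058,0],"delta_rot":[0,0,0]},{"travel":[0,0.058,0],"delta_rot":[0,0,0]}])

```text
time_s: 34.78
tool_pos: [0.549, -0.1873, 0.2424]
tool_rot: [[0.993, 0.001, -0.117], [0.117, -0.0, 0.993], [0.001, -1.0, -0.0]]
force: [0.0, 0.2, -7.8]
finger_gap: 0.0147
```

```bash
python3 go.py 0.5488 -0.1870 0.2413 6.7 .6829 -.1712 .2413 6.7; python3 -c "
from h import *
o,p,d,W=grab('wrist','w19'); grab('scene','s19')"; python3 lev.py w19
```

```text
travel [-0.0002, 0.0011, 0.0003] rot [0.01, -0.0, 0.04] t 34.775 F [ 0.   0.2 -7.8] gap 0.0147
travel [0.1348, 0.0012, 0.0004] rot [0.01, -0.0, 0.04] t 34.775 F [ 0.   0.2 -7.8] gap 0.0147
foot -0.058 0 top h -25.0 c [-55.2   5.7] 2056
foot -0.058 0.063 top h -25.0 c [-54.9  66.6] 2338
foot 0.058 0 top h -24.8 c [56.8  5.8] 2061
foot 0.058 0.063 top h -24.7 c [57.2 66.7] 2339
deck slope deg x,z [0.76 0.45] h0 -84.7 8602
dowel x0 mm 0.7144995370216214 yaw slope deg 0.03008793142210905 top h 26.662681169714855 roll -0.049675382519556624 4561
cheek z range [ 90.52535857 115.04499641]
```

View pics/w19.png

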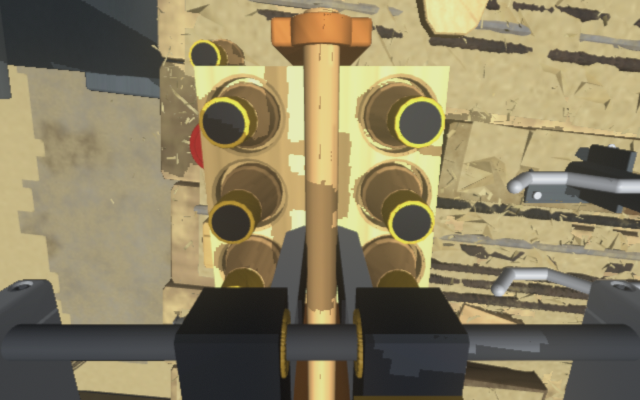

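View pics/s19.png

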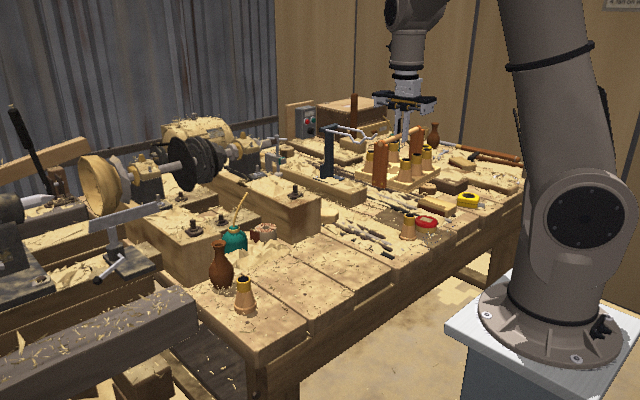

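Run:
```python
from h import *
W=world("wrist",np.load("pics/w19.npy"),dict(tool_pos=[0,0,0],tool_rot=np.eye(3))).reshape(-1,3);W=W[np.isfinite(W).all(1)]
h=-W[:,1]
for Z in(-.032,.034):
  for X in np.arange(.1,.21,.006):
    m=(abs(W[:,0]-X)<.003)&(abs(W[:,2]-Z)<.015)&(h>-.04)&(h<.03)
    if m.sum()>5: print(Z,round(X,3),m.sum(),"z",np.round(np.median(W[m,2])*1e3,1),"h",np.round(np.percentile(h[m],[50,90])*1e3,1))
```

```text
-0.032 0.1 18 z -29.6 h [0.7 2.2]
-0.032 0.106 162 z -27.9 h [1.8 3.4]
-0.032 0.112 106 z -26.9 h [-4.5 -0.1]
-0.032 0.118 93 z -26.8 h [-11.3  -6.8]
-0.032 0.124 92 z -27.2 h [-16.5 -13.3]
-0.032 0.13 119 z -28.4 h [-16.2 -15.3]
-0.032 0.136 117 z -28.4 h [-16.3 -15.3]
-0.032 0.142 123 z -28.3 h [-16.2 -15.2]
-0.032 0.148 196 z -28.7 h [-14.1 -10.8]
-0.032 0.154 235 z -28.6 h [-7.6 -4. ]
-0.032 0.16 171 z -28.2 h [-2.1  0.4]
-0.032 0.19 32 z -26.6 h [-0.1  1.1]
0.034 0.1 29 z 34.2 h [1.  2.1]
0.034 0.106 169 z 34.9 h [2.3 3.6]
0.034 0.112 72 z 36.8 h [-2.8  0.7]
0.034 0.118 68 z 36.7 h [-10.   -5.8]
0.034 0.124 82 z 35.6 h [-15.8 -13.4]
0.034 0.13 143 z 35.0 h [-16.2 -15.1]
0.034 0.136 136 z 34.7 h [-16.2 -15. ]
0.034 0.142 143 z 35.0 h [-16.3 -15.1]
0.034 0.148 239 z 34.5 h [-13.8 -10.7]
0.034 0.154 288 z 34.5 h [-7.2 -3.5]
0.034 0.16 274 z 34.7 h [-0.8  2.2]
0.034 0.166 159 z 34.7 h [1.9 3.1]
0.034 0.172 98 z 34.9 h [1.7 2.9]
```

Request:
jog_arm(moves=[{"travel":[0,0.003,0.0005],"delta_rot":[0,0,0]},{"travel":[0.005,0.003,0.0005],"delta_rot":[0,0,0]},{"travel":[0.015,0.003,0.0005],"delta_rot":[0,0,0]},{"travel":[0.03,0.003,0.0005],"delta_rot":[0,0,0]},{"travel":[0.05,0.003,0.0005],"delta_rot":[0,0,0]},{"travel":[0.07,0.003,0.0005],"delta_rot":[0,0,0]},{"travel":[0.09,0.003,0.0005],"delta_rot":[0,0,0]},{"travel":[0.108,0.003,0.0005],"delta_rot":[0,0,0]},{"travel":[0.122,0.003,0.0005],"delta_rot":[0,0,0]},{"travel":[0.131,0.003,0.0005],"delta_rot":[0,0,0]},{"travel":[0.135,0.003,0.0005],"delta_rot":[0,0,0]},{"travel":[0.135,0.003,0.0005],"delta_rot":[0,0,0]}])

```text
time_s: 36.38
tool_pos: [0.6827, -0.171, 0.2389]
tool_rot: [[0.993, -0.0, -0.116], [0.116, -0.0, 0.993], [-0.0, -1.0, -0.0]]
force: [-0.1, -0.4, -6.9]
finger_gap: 0.0148
```

```bash
python3 go.py .6829 -.1712 .2393 6.7; python3 -c "
from h import *
o,p,d,W=grab('wrist','w20'); o,p,d,W=grab('scene','s20'); cv2.imwrite('pics/s20z.png',cv2.resize(p[60:240,280:480,::-1],None,fx=3.2,fy=3.2,interpolation=cv2.INTER_CUBIC))"; python3 lev.py w20
```

```text
travel [0.0002, -0.0004, -0.0002] rot [0.0, -0.01, -0.01] t 36.375 F [-0.1 -0.4 -6.9] gap 0.0148
foot -0.058 0 top h -25.1 c [-55.1   5.7] 2049
foot -0.058 0.063 top h -25.0 c [-54.8  66.6] 2335
foot 0.058 0 top h -24.7 c [56.8  5.3] 1980
foot 0.058 0.063 top h -24.6 c [57.2 66.8] 2354
deck slope deg x,z [1.   0.36] h0 -84.6 7859
dowel x0 mm 0.7646095688471578 yaw slope deg 0.0008173057433705653 top h 26.567133400329478 roll 0.050716630853942846 4559
cheek z range [ 90.5091751  115.06029107]
```

View pics/w20.png

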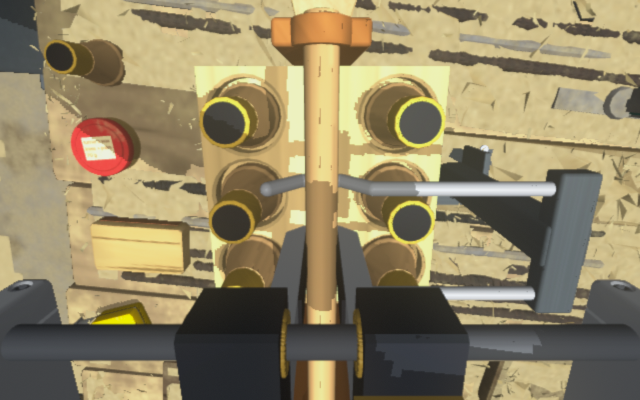

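View pics/s20z.png

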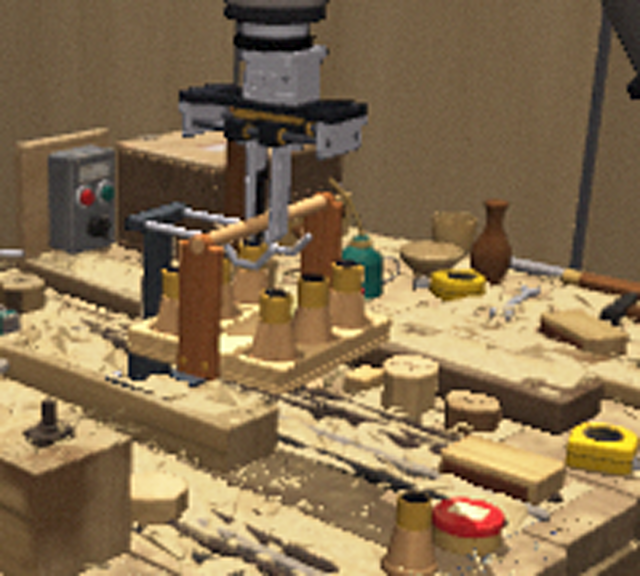

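Request:
jog_arm(moves=[{"travel":[0,0.004,0],"delta_rot":[0,0,0]},{"travel":[0,0.01,0],"delta_rot":[0,0,0]},{"travel":[0,0.015,0],"delta_rot":[0,0,0]},{"travel":[0,0.019,0],"delta_rot":[0,0,0]},{"travel":[0,0.022,0],"delta_rot":[0,0,0]},{"travel":[0,0.022,0],"delta_rot":[0,0,0]}])

```text
time_s: 37.22
tool_pos: [0.6827, -0.1709, 0.2167]
tool_rot: [[0.993, -0.0, -0.117], [0.117, -0.0, 0.993], [-0.0, -1.0, -0.0]]
force: [0.3, 0.2, -8.2]
finger_gap: 0.0149
```

Request:
jog_arm(moves=[{"travel":[0,0.001,0],"delta_rot":[0,0,0]},{"travel":[0,0.0015,0],"delta_rot":[0,0,0]},{"travel":[0,0.0015,0],"delta_rot":[0,0,0]}])

```text
time_s: 37.6
tool_pos: [0.6828, -0.1709, 0.2155]
tool_rot: [[0.993, 0.0, -0.117], [0.117, -0.0, 0.993], [0.0, -1.0, -0.0]]
force: [-0.3, 0.1, -7.1]
finger_gap: 0.0142
```

Request:
jog_arm(moves=[{"travel":[0,0.0005,0],"delta_rot":[0,0,0]},{"travel":[0,0.001,0],"delta_rot":[0,0,0]},{"travel":[0,0.001,0],"delta_rot":[0,0,0]}])

```text
time_s: 37.98
tool_pos: [0.6828, -0.1709, 0.2145]
tool_rot: [[0.993, -0.0, -0.117], [0.117, -0.0, 0.993], [-0.0, -1.0, -0.0]]
force: [-0.0, 0.8, -7.3]
finger_gap: 0.0144
```

Request:
jog_arm(moves=[{"travel":[0,0.0005,0],"delta_rot":[0,0,0]},{"travel":[0,0.001,0],"delta_rot":[0,0,0]},{"travel":[0,0.001,0],"delta_rot":[0,0,0]}])

```text
time_s: 38.35
tool_pos: [0.6829, -0.171, 0.214]
tool_rot: [[0.993, 0.001, -0.117], [0.117, 0.0, 0.993], [0.001, -1.0, -0.0]]
force: [-2.8, 2.3, 4.3]
finger_gap: 0.0148
```

Request:
jog_arm(moves=[{"travel":[0,-0.0005,0],"delta_rot":[0,0,0]},{"travel":[0,-0.0005,0],"delta_rot":[0,0,0]}])

```text
time_s: 38.6
tool_pos: [0.6829, -0.171, 0.2141]
tool_rot: [[0.993, 0.0, -0.117], [0.117, -0.0, 0.993], [0.0, -1.0, -0.0]]
force: [-1.8, 1.3, 2.9]
finger_gap: 0.0148
```

```bash
python3 -c "
from h import *
o,p,d,W=grab('wrist','w21'); print(o['force'],o['ft_torque'],o['tool_pos'])"; python3 lev.py w21
```

```text
[-1.75519334  1.32976043  2.8734012 ] [ 0.20208573  0.55274103 -0.0322988 ] [ 0.68289585 -0.17095389  0.21411883]
foot -0.058 0 top h -24.9 c [-55.7   5.3] 1971
foot -0.058 0.063 top h -24.8 c [-54.9  66.6] 2339
foot 0.058 0 top h -24.6 c [57.6  1.7] 1409
foot 0.058 0.063 top h -24.6 c [57.3 66.8] 2356
deck slope deg x,z [0.78 0.11] h0 -84.2 7830
dowel x0 mm 0.025365958844183245 yaw slope deg 0.5757417408584918 top h 23.174163282770987 roll 2.8251287066904833 4777
cheek z range [ 90.49003501 115.09402361]
```

View pics/w21.png

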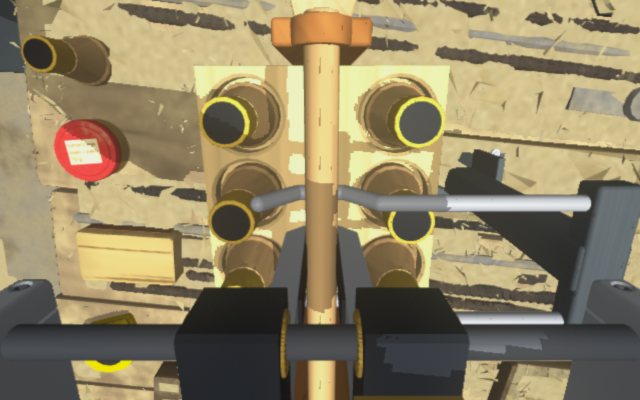

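Request:
jog_arm(moves=[{"travel":[0,0,0],"delta_rot":[0,0,0]},{"travel":[0,0,0],"delta_rot":[0,0,0]},{"travel":[0,0,0],"delta_rot":[0,0,0]},{"travel":[0,0,0],"delta_rot":[0,0,0]},{"travel":[0,-0.01,0],"delta_rot":[0,0,0]},{"travel":[0,-0.04,0],"delta_rot":[0,0,0]},{"travel":[0,-0.09,0],"delta_rot":[0,0,0]},{"travel":[0,-0.15,0],"delta_rot":[0,0,0]},{"travel":[0,-0.18,0],"delta_rot":[0,0,0]},{"travel":[0,-0.18,0],"delta_rot":[0,0,0]}], hand=80)

```text
time_s: 39.9
tool_pos: [0.6833, -0.1717, 0.3972]
tool_rot: [[0.993, 0.004, -0.116], [0.116, -0.001, 0.993], [0.004, -1.0, -0.001]]
force: [-0.3, -0.0, -2.1]
finger_gap: 0.0643
```

Run:
```python
from fit import *
o,p,d,W=grab("wrist","w22");o2,p2,d2,W2=grab("top","top2");o3,p3,d3,W3=grab("scene","s22")
cv2.imwrite('pics/s22z.png',cv2.resize(p3[60:240,280:480,::-1],None,fx=3.2,fy=3.2,interpolation=cv2.INTER_CUBIC))
P=W.reshape(-1,3);P=P[np.isfinite(P).all(1)];P[:,:2]-=bias(o["tool_rot"])
c=np.array([.6829,-.1712]);a=np.radians(6.7);R=np.array([[np.cos(a),-np.sin(a)],[np.sin(a),np.cos(a)]]);L=(P[:,:2]-c)@R
s=(abs(L[:,0])<.012)&(P[:,2]>.231)&(P[:,2]<.26)&(abs(L[:,1])<.09);k=np.polyfit(L[s,1],L[s,0],1);kz=np.polyfit(L[s,1],P[s,2],1)
print("dowel x0",k[1]*1e3,"yaw",np.degrees(k[0]),"top z",kz[1],"roll",np.degrees(kz[0]),s.sum(), "expect top .242")
for i,q in PK.items():
    q=np.array(q)/1e3;m=(np.hypot(*(L-q).T)<.03)&(P[:,2]>.17)&(P[:,2]<.21)
    if m.sum()>30:
        (cx,cy),rr=cv2.minEnclosingCircle(L[m].astype(np.float32));print(i,np.round((np.array([cx,cy])-q)*1e3,1),round(rr,4),"z",np.round(np.percentile(P[m,2],60),4),"exp",.104+.084)
```

```text
dowel x0 0.48205684280568056 yaw -0.026052474552248177 top z 0.24075263523617796 roll 0.04465657021416469 2704 expect top .242
1 [-0.4  2.8] 0.0156 z 0.189 exp 0.188
2 [0.4 1. ] 0.0155 z 0.1892 exp 0.188
3 [0.8 1. ] 0.0154 z 0.1892 exp 0.188
4 [0.2 1.3] 0.0156 z 0.1891 exp 0.188
5 [0.1 0.9] 0.0155 z 0.1892 exp 0.188
6 [0.6 1. ] 0.0155 z 0.1893 exp 0.188
```

View pics/w22.png

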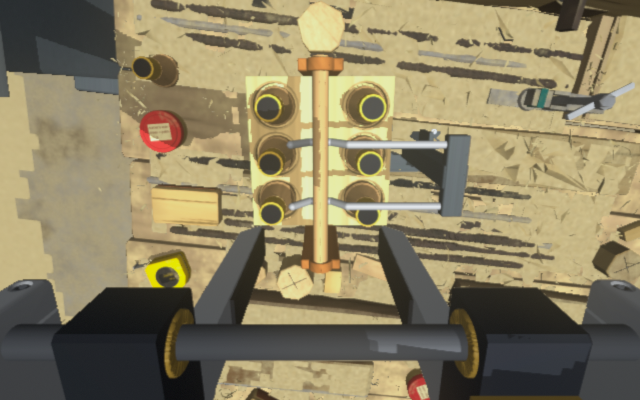

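View pics/s22z.png

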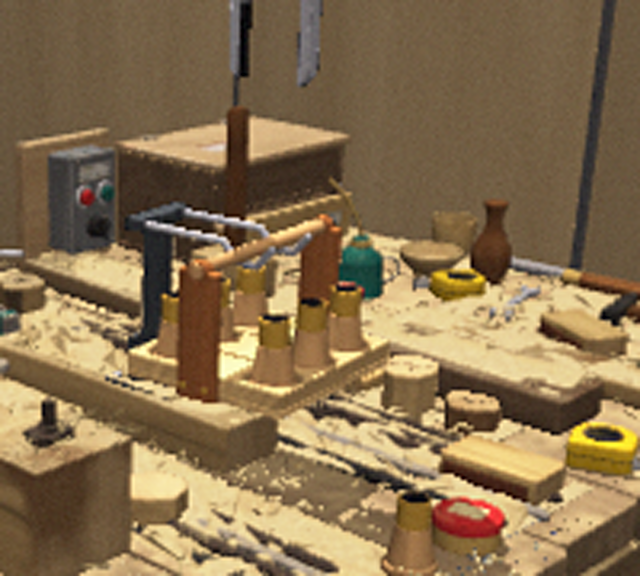

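View pics/top2.png

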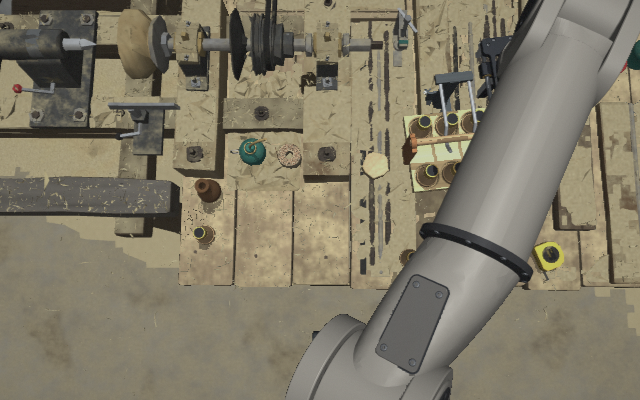

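Hung level, with the dowel in both seats and all six feet seated. The gripper is clear. I'll check that it's at rest, then hand it in.

Request:
jog_arm(moves=[{"travel":[0,0,0],"delta_rot":[0,0,0]},{"travel":[0,0,0],"delta_rot":[0,0,0]},{"travel":[0,0,0],"delta_rot":[0,0,0]},{"travel":[0,0,0],"delta_rot":[0,0,0]}])

```text
time_s: 40.55
tool_pos: [0.6828, -0.1709, 0.3939]
tool_rot: [[0.993, -0.0, -0.117], [0.117, -0.0, 0.993], [-0.0, -1.0, -0.0]]
force: [0.3, -0.6, -1.0]
finger_gap: 0.0644
```

Run:
```python
from fit import *
o,p,d,W=grab("wrist","w23");P=W.reshape(-1,3);P=P[np.isfinite(P).all(1)];P[:,:2]-=bias(o["tool_rot"])
c=np.array([.6829,-.1712]);a=np.radians(6.7);R=np.array([[np.cos(a),-np.sin(a)],[np.sin(a),np.cos(a)]]);L=(P[:,:2]-c)@R
for i,q in PK.items():
    q=np.array(q)/1e3;m=(np.hypot(*(L-q).T)<.03)&(P[:,2]>.17)&(P[:,2]<.21)
    (cx,cy),rr=cv2.minEnclosingCircle(L[m].astype(np.float32));print(i,np.round((np.array([cx,cy])-q)*1e3,1),np.round(np.percentile(P[m,2],60),4))
print(ctrl.finish_job())
```

```text
1 [-0.7  3. ] 0.189
2 [0.5 0.8] 0.1891
3 [0.7 0.9] 0.1893
4 [0.  1.5] 0.1892
5 [0.1 1.1] 0.189
6 [0.6 1. ] 0.1892
the job is handed in; nothing more can be done
None
```

The carrier is full and hanging on both prongs, and I handed the job in at about 41 s of the 210 s. Pockets 2, 3, 4 and 5 were empty, so I stood four spares in them, brass cap up. The feet already in pockets 1 and 6 I left alone. I then lifted the carrier by its dowel, which stayed level within the measurement, and lowered it onto the prongs.

**Last checks:**
- **Dowel:** it lies in both seats, 0.5 mm from their middle, with under 0.1° of roll or yaw error. Its top read 240.8 mm against an expected 242 mm.
- **Feet:** all six tops are level at about 189 mm, against an expected 188 mm, and each is within about 3 mm of its pocket centre. Nothing moved between the two looks I took 0.6 s apart before handing in.
- **Bench:** the last pictures show the two leftover spares, the vase and the tin still standing. I did not re-measure their positions at the end.
- **Robot:** the gripper was open and clear, about 0.18 m above the dowel.

The cameras disagreed by 2–5 mm, so I worked from the wrist camera with a small correction. During lowering, the wrist force showed contact about 1 mm lower than I had calculated, at a light 4 N.

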